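Close the injection mould over its guide pins

ROBOT

A 6-joint arm with a two-finger parallel gripper is mounted at the origin on the work surface. World frame = base frame: x ahead of the robot, y to its left, z up, the work surface at z = 0. Lengths are in m, angles in rad, forces in N, time in s.
With the tool pointing down it reaches from about 0.425 to 1.125 m from the base axis. Payload 14.9 kg.
Tool frame: the origin (TCP) lies midway between the tips of the shut fingers; the grasp point (between the pads) lies 19 mm behind it; z points along the fingers, x is the direction in which the jaws open and shut, and the axes are right-handed (so a half turn about z gives the same grasp; the last joint's range is limited). The gripper opens to 91 mm and grips with 3 to 60 N. Pads are 32 mm wide; open, the fingers measure 118 mm over their backs; the gripper's body (76 mm by 178 mm) begins 60 mm behind the grasp point.
Start: joints at [1.255, 0.379, 1.734, -0, 1.028, -0.033], TCP at [0.195, 0.672, 0.214] pointing down, gripper open.
Joint ranges: [-2.77, 2.77], [-0.74, 2.19], [0, 2.66], [-1.06, 4.2], [0.31, 2.87], [-3.08, 3.08]. Speed limits (rad/s): [1.89, 1.89, 2.39, 3.14, 3.14, 3.14].

INTERFACE

Orientations are given as a 3x3 rotation matrix whose columns are the frame's x, y, z axes.
In Python, from workcell import r gives the robot as it stands.
- The arm moves only by the tool carry_out, never from a script. Its argument "targets" is a list of rows, each an object of numbers: "dx", "dy", "dz": the shift along the tool's x, y, z in units of 4 cm (1.0 is 4 cm); "ax", "ay", "az": the turn, a rotation vector about the tool's x, y, z in units of 0.1 rad (1.0 is 0.1 rad); "hand": the opening, from 0 (shut) to 1 (fully open). In form: [{"dx": .., "dy": .., "dz": .., "ax": .., "ay": .., "az": .., "hand": ..}, ...]. A call has exactly 8 rows; each row shifts and turns the commanded pose from where the row before left it, along the tool's axes as they then stand; what a row does not reach is not made up. A row lasts 1/12 s, in which the tool goes at most 41.7 mm and 7.16 degrees, less where a joint would pass 70% of its speed; a pose out of reach is approached as far as the arm can. A call with a number of a shift or a turn outside -1 to 1 is refused whole. A call with a gripper value outside its range is refused whole. The fingers move at their own pace and stop on an object; the grip force is fixed at half the most. Time passes only in rows, so rows that do not move let the fingers close, or fill a call up. It gives the time, the measured TCP pose, the force and the opening at its end, in the units of the state.
- r.read_state(): the state, without advancing time (a new reading comes with each control period).
- r.grab_frame(name): name is "scene" or "top" or "wrist"; returns a dict with "pixels" (400x640x3 uint8, blue, green, red), "fx", "fy", "cx", "cy" (pixels), "world_to_cam" (4x4, takes a point from world to camera coordinates). Camera axes: x right, y up, looking along -z (the intrinsics and any distortion apply to the point x, -y, -z); pixel columns grow to the right and rows downward; lengths in m; the calibration is good to about 2 mm. The wrist camera is an equidistant fisheye: a pixel r from the principal point sees the ray r / f radians off the axis. A picture is of the moment at which its call begins. There is no depth.
- r.hand_in(): hands the job in, once; it reports no verdict.
Trained networks look in the newest picture that a camera, given by its name, has taken for a name from the list of things; names that differ only in an ending like _2 or _b are one class to them, and where a whole thing is asked for, a point or a joint stands for the part that bears it (a point fixed in the world has none). Each returns a list of dicts, best first, with "p" (0 to 1); they miss things now and then, are a little off and sometimes report something else, mostly with a low value. They report only what shows in the picture. A call takes as long as a camera call. They do not tell look-alikes from the thing itself.
- r.search_frame(target, camera): "centre" ([row, column] in pixels, amid what is visible of it).
- r.silhouettes(target, camera): "pixels" (400x640 bool, what is visible of it) and "centre" ([row, column] in pixels, amid what is visible of it).
The state is a dict: "time": time; "joints": joint angles; "qd": joint speeds; "effort": joint torques, N m; "position": TCP position; "ee_rot": TCP orientation; "ft_force": force on the tool from outside, world axes, zero at the start; "torque": the same for the moment, N m; "grip_width": finger opening in m.
Only numpy, scipy, OpenCV 4.12 (cv2) and the standard library are available. Lean on these libraries where they do the work, as an engineer would, in place of code of your own. Each camera call takes 0.05 s, during which the arm holds its last target.

TASK

The upper half of the injection mould was set down askew on the tips of the lower half's four guide pins. Nudge it into line and slide it about until it drops over all four pins, then press it down, pushing the ejector back, until the two halves are closed flush all round. Leave the other things on the bench where they are.

Things in the scene. Friction and masses are not known exactly. Their poses are not given: they have to be found in the camera images.
- upper_centre (a point): centre (half-way up) of the upper mould half: a bare aluminium plate, 110 (its x) x 130 (its y) x 22 mm, flat on top, no handle, too wide to grip: push it by its edges. z is its normal. At the start it lies level on the guide pins' tips (its centre 111 mm above the table); from where it will drop it is out by 8 to 16 mm towards the bolster's -x, up to 9 mm in y and up to 0.12 rad askew
- upper: the same upper mould half, about 0.75 kg; origin at the centre of its underside, axes as upper_centre. Four through holes of 15 mm lie at x, y = (-30,-40), (-30,40), (30,-40), (30,33) mm; the sprue bush in the middle of its top is flush. Dropped over the pins it rests on the return pins, its centre about 95 mm above the table; closed, 85 mm
- bolster: fixed steel plate under the mould, 150 (x) x 260 (y) x 14 mm, origin under its centre, z up. Two slots along y and keys hold the lower half square to it and central in x, but it is strapped down anywhere up to 7 mm off the centre in y, not measured. Its flat parting face (110 x 130 mm) is 74 mm above the table. The upper half closes parallel to the bolster, x axes together
- ejector (a joint): travel of the ejector in the lower half (m): near 0 at the start, its four return pins about 10 mm proud of the parting face; 0.010 when level. Steady friction, no spring back: the plate's weight does not move it, a push of 7 to 15 N straight down in its middle does. Guide pins: 14 mm thick, 26 mm above the face, tapered on the top 6 mm to a flat 12.4 mm tip, placed as the holes of upper
- drift: bystander: brass bar, 20 mm thick, 130 mm long, lying beside the bolster; origin under its middle
- hexkey: bystander: hex key with a black cross handle, 110 mm long, 22 mm high, lying on the robot's side of the bolster
- caliper: bystander: caliper, 190 mm long, 12 mm high, lying beyond the bolster; origin under its middle
- shot: bystander: white plastic moulding with a 28 mm high sprue, 75 mm long, beyond the bolster
- tray: bystander: grey tray of mouldings, 130 x 150 x 32 mm, at the -y end of the bolster; origin under its centre
- pellets: bystander: clear jar, 90 mm wide, 120 mm high, at the table's side; origin under its centre
- spool: bystander: filament spool lying flat, 150 mm wide, 60 mm high, at the table's side; origin under its centre
- release: bystander: spray can, 54 mm wide, 160 mm high, at the table's side; origin under its centre
Not all that is in view belongs to the job. Leave any blue or turquoise look-alike of the upper alone.

How it is judged:
By the outcome, as a careful person would: the job done as asked, in the order asked, and still so for the second after the job is handed in, with the robot touching nothing.
It also fails if it takes over 67 s, if anything falls off the work surface, if the arm or the gripper's body presses on something with over 40 N, if the wrist force passes 120 N, or if a joint passes its speed limit or range.

## Working session

There is one attempt and no reset: what is moved stays moved. The work goes in short steps, Python scripts to look and compute and a tool call to move; the robot and the scene stay as the last step left them, time stands still between calls to the robot, and variables do not carry over. Pictures are saved under pics/ and viewed, and the job is handed in when it is done.

Besides the shell and the picture viewer there is one more tool, called after "Call:" as a command line: name --argument value ..., lists and objects as JSON in quotes. carry_out: Moves the arm, as the interface text tells. Its arguments: {"type":"object","properties":{"targets":{"type":"array"}},"required":["targets"]}

```bash
ls; mkdir -p pics; cat > h.py <<'E'
import numpy as np, cv2
from workcell import r
def save(f,n): cv2.imwrite('pics/'+n+'.png',f['pixels'])
E
python3 - <<'E'
from h import *
for n in ['scene','top','wrist']:
    f=r.grab_frame(n); save(f,n+'0')
    print(n,f['fx'],f['fy'],f['cx'],f['cy'],np.round(f['world_to_cam'],4).tolist(), [k for k in f])
    for t in ['upper','bolster']:
        print(t,[(np.round(d['centre']),round(d['p'],2)) for d in r.search_frame(t,n)])
s=r.read_state();print(s)
E
```

```text
pics
scene 486.03510123004344 486.03510123004344 315.821329464058 199.9894253305531 [[-0.8776, 0.4794, -0.0078, 0.5241], [-0.2865, -0.5114, 0.8102, 0.0663], [0.3844, 0.7132, 0.5861, -1.7247], [0.0, 0.0, 0.0, 1.0]] ['pixels', 'fx', 'fy', 'cx', 'cy', 'world_to_cam']
upper [(array([203., 325.]), 0.88), (array([149., 318.]), 0.86), (array([259., 429.]), 0.7), (array([186., 352.]), 0.64)]
bolster [(array([293., 458.]), 0.69), (array([249., 330.]), 0.59), (array([189., 287.]), 0.5)]
top 378.21562618454647 378.21562618454647 319.3845894031036 198.96677120741384 [[0.0163, -0.9999, 0.0026, -0.0453], [0.9919, 0.0165, 0.1263, -0.5695], [-0.1263, 0.0005, 0.992, -1.2911], [0.0, 0.0, 0.0, 1.0]] ['pixels', 'fx', 'fy', 'cx', 'cy', 'world_to_cam']
upper [(array([198., 303.]), 0.96), (array([256., 233.]), 0.8), (array([260., 356.]), 0.76)]
bolster [(array([216., 302.]), 0.7)]
wrist 309.70691628693146 309.70691628693146 323.1842735084248 200.76062831057217 [[0.2793, 0.9602, -0.0002, -0.7002], [-0.9224, 0.2683, -0.2778, 0.0302], [-0.2667, 0.0778, 0.9606, -0.3922], [0.0, 0.0, 0.0, 1.0]] ['pixels', 'fx', 
[... 179 characters left out ...]
73428819e+00, -1.04265366e-05,
        1.02849644e+00, -3.32905979e-02]), 'qd': array([ 0.00036442, -0.00153276, -0.00016397, -0.00057518,  0.00185109,
        0.00040078]), 'effort': array([ 8.62740944e-04, -7.63053131e+01, -4.34338367e+01,  6.51479163e-02,
        3.97412642e-02, -1.69022428e-05]), 'position': array([0.19530587, 0.67215785, 0.21387576]), 'ee_rot': array([[ 2.79020000e-01,  9.60285290e-01, -2.55552288e-05],
       [ 9.60285285e-01, -2.79020001e-01, -1.06873812e-04],
       [-1.09759769e-04,  5.27962086e-06, -9.99999994e-01]]), 'ft_force': array([-0.1327824 , -0.47158567, -0.24633333]), 'torque': array([0.00995478, 0.0019551 , 0.05933726]), 'grip_width': 0.09088477750733162}
```

View pics/scene0.png

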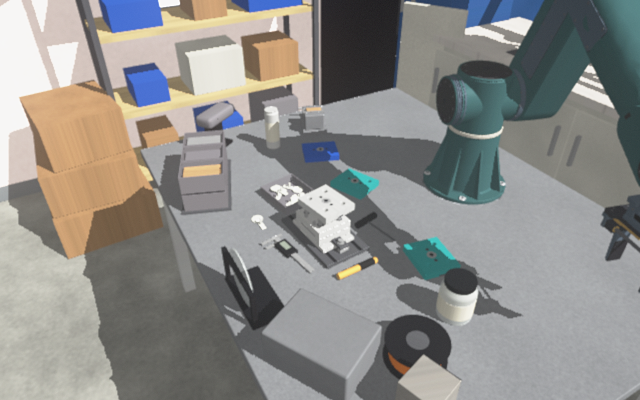

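View pics/top0.png

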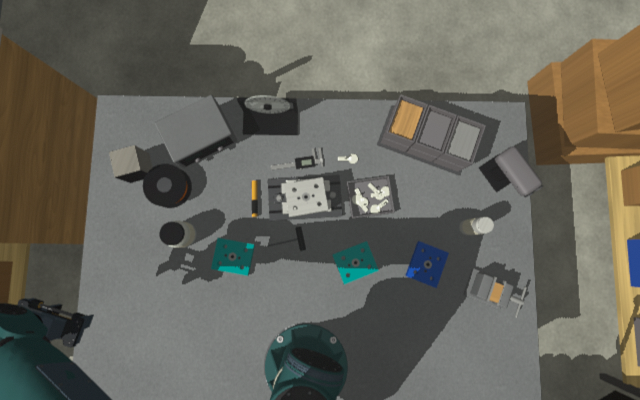

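```bash
cat >> h.py <<'E'
def ray(f,px,name):
    W=np.array(f['world_to_cam']);R=W[:3,:3];t=W[:3,3]
    u=(px[1]-f['cx'])/f['fx'];v=(px[0]-f['cy'])/f['fy']
    if name=='wrist':
        th=np.hypot(u,v); s=np.sin(th)/max(th,1e-9); d=np.array([u*s,-v*s,-np.cos(th)])
    else: d=np.array([u,-v,-1.])
    return -R.T@t, R.T@d
def atz(f,px,z,name):
    c,d=ray(f,px,name); return c+d*(z-c[2])/d[2]
def proj(f,P,name):
    W=np.array(f['world_to_cam']);p=W[:3,:3]@np.asarray(P)+W[:3,3]
    x,y,z=p[0],-p[1],-p[2]
    if name=='wrist':
        rr=np.hypot(x,y);th=np.arctan2(rr,z);k=th/max(rr,1e-9);u,v=x*k,y*k
    else: u,v=x/z,y/z
    return np.array([f['cy']+f['fy']*v,f['cx']+f['fx']*u])
E
python3 - <<'E'
from h import *
f=r.grab_frame('top')
cv2.imwrite('pics/topz.png',cv2.resize(f['pixels'][140:270,225:425],None,fx=4,fy=4,interpolation=cv2.INTER_CUBIC))
for t in ['upper','bolster']:
    d=r.silhouettes(t,'top')
    for q in d[:3]:
        m=q['pixels'].astype(np.uint8); c=cv2.findContours(m,0,2)[0]; c=max(c,key=cv2.contourArea)
        b=cv2.boxPoints(cv2.minAreaRect(c))
        z=.122 if t=='upper' else .014
        print(t,round(q['p'],2),q['centre'],[np.round(atz(f,(p[1],p[0]),z,'top'),3).tolist() for p in b], atz(f,q['centre'],z,'top'))
f=r.grab_frame('wrist'); W=f['world_to_cam'];s=r.read_state()
c=-W[:3,:3].T@W[:3,3]; print('cam in tool',s['ee_rot'].T@(c-s['position']), s['ee_rot'].T@W[:3,:3].T)
E
```

```text
upper 0.94 [264.1, 425.2] [[0.316, -0.314, 0.122], [0.431, -0.355, 0.122], [0.397, -0.456, 0.122], [0.283, -0.413, 0.122]] [ 0.35401345 -0.37921183  0.122     ]
upper 0.75 [263.9, 356.7] [[0.38, -0.073, 0.122], [0.433, -0.191, 0.122], [0.332, -0.235, 0.122], [0.281, -0.117, 0.122]] [ 0.35108919 -0.15912693  0.122     ]
upper 0.7 [258.5, 229.6] [[0.33, 0.308, 0.122], [0.433, 0.293, 0.122], [0.412, 0.171, 0.122], [0.31, 0.187, 0.122]] [0.36160749 0.24951706 0.122     ]
bolster 0.59 [216.5, 307.1] [[0.648, 0.158, 0.014], [0.669, -0.112, 0.014], [0.512, -0.122, 0.014], [0.492, 0.144, 0.014]] [0.50960829 0.00660464 0.014     ]
cam in tool [ 0.00038735 -0.07974462 -0.17123118] [[ 9.99999933e-01  3.61690194e-04 -5.05969556e-05]
 [ 3.33387590e-04 -9.60619757e-01 -2.77866105e-01]
 [-1.49105880e-04  2.77866069e-01 -9.60619813e-01]]
```

View pics/topz.png

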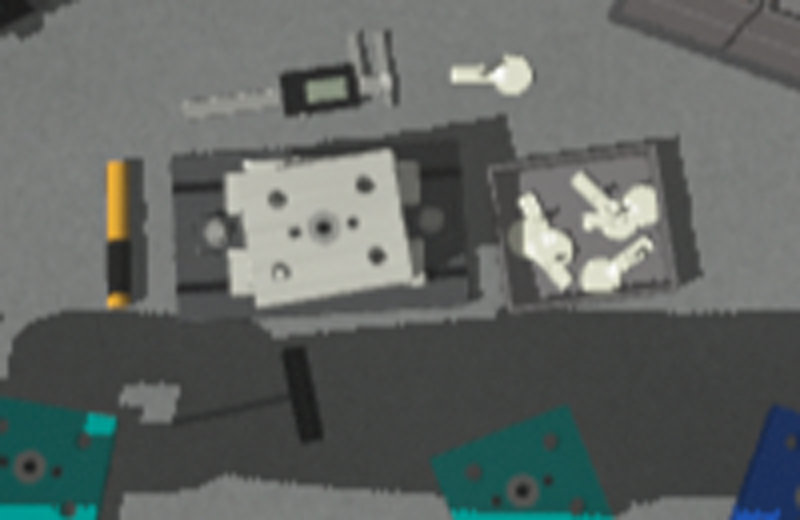

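Call:
carry_out --targets '[{"dx": -0.4,"dy": 0.35,"dz": -0.3,"ax": 0,"ay": 0,"az": 0,"hand": 1},{"dx": -0.68,"dy": 0.61,"dz": -0.2,"ax": 0,"ay": 0,"az": 0,"hand": 1},{"dx": -0.68,"dy": 0.61,"dz": -0.2,"ax": 0,"ay": 0,"az": 0,"hand": 1},{"dx": -0.68,"dy": 0.61,"dz": -0.2,"ax": 0,"ay": 0,"az": 0,"hand": 1},{"dx": -0.68,"dy": 0.61,"dz": -0.2,"ax": 0,"ay": 0,"az": 0,"hand": 1},{"dx": -0.68,"dy": 0.61,"dz": -0.1,"ax": 0,"ay": 0,"az": 0,"hand": 1},{"dx": -0.68,"dy": 0.61,"dz": -0.1,"ax": 0,"ay": 0,"az": 0,"hand": 1},{"dx": -0.68,"dy": 0.61,"dz": -0.1,"ax": 0,"ay": 0,"az": 0,"hand": 1}]'

```text
time: 1.32
position: [0.3156, 0.4208, 0.2703]
ee_rot: [[0.279, 0.96, 0.0], [0.96, -0.279, 0.0], [0.0, 0.0, -1.0]]
ft_force: [0.2, -0.7, 0.2]
grip_width: 0.0913
```

Call:
carry_out --targets '[{"dx": -0.68,"dy": 0.61,"dz": 0,"ax": 0,"ay": 0,"az": 0,"hand": 1},{"dx": -0.68,"dy": 0.61,"dz": 0,"ax": 0,"ay": 0,"az": 0,"hand": 1},{"dx": -0.68,"dy": 0.61,"dz": 0,"ax": 0,"ay": 0,"az": 0,"hand": 1},{"dx": -0.68,"dy": 0.61,"dz": 0,"ax": 0,"ay": 0,"az": 0,"hand": 1},{"dx": -0.68,"dy": 0.61,"dz": 0,"ax": 0,"ay": 0,"az": 0,"hand": 1},{"dx": -0.68,"dy": 0.61,"dz": 0,"ax": 0,"ay": 0,"az": 0,"hand": 1},{"dx": -0.68,"dy": 0.61,"dz": 0,"ax": 0,"ay": 0,"az": 0,"hand": 1},{"dx": -0.68,"dy": 0.61,"dz": 0,"ax": 0,"ay": 0,"az": 0,"hand": 1}]'

```text
time: 1.98
position: [0.4424, 0.1573, 0.2703]
ee_rot: [[0.279, 0.96, 0.001], [0.96, -0.279, 0.0], [0.0, 0.001, -1.0]]
ft_force: [1.1, -0.1, -0.3]
grip_width: 0.0911
```

Call:
carry_out --targets '[{"dx": -0.68,"dy": 0.61,"dz": 0,"ax": 0,"ay": 0,"az": 0,"hand": 1},{"dx": -0.68,"dy": 0.61,"dz": 0,"ax": 0,"ay": 0,"az": 0,"hand": 1},{"dx": -0.68,"dy": 0.61,"dz": 0,"ax": 0,"ay": 0,"az": -0.9,"hand": 1},{"dx": 0,"dy": 0,"dz": 0,"ax": 0,"ay": 0,"az": -0.9,"hand": 1},{"dx": 0,"dy": 0,"dz": 0,"ax": 0,"ay": 0,"az": -0.9,"hand": 1},{"dx": 0,"dy": 0,"dz": 0,"ax": 0,"ay": 0,"az": -0.9,"hand": 1},{"dx": 0,"dy": 0,"dz": 0,"ax": 0,"ay": 0,"az": 0,"hand": 1},{"dx": 0,"dy": 0,"dz": 0,"ax": 0,"ay": 0,"az": 0,"hand": 1}]'

```text
time: 2.65
position: [0.4894, 0.0602, 0.27]
ee_rot: [[-0.074, 0.997, 0.0], [0.997, 0.074, 0.0], [0.0, 0.0, -1.0]]
ft_force: [0.5, 1.1, 1.0]
grip_width: 0.091
```

```bash
python3 - <<'E'
from h import *
f=r.grab_frame('wrist'); save(f,'w1')
import pickle; pickle.dump(f,open('w1.pkl','wb'))
for t in ['upper','bolster']:
    for q in r.silhouettes(t,'wrist')[:3]:
        print(t,round(q['p'],2),q['centre'],q['pixels'].sum())
E
```

```text
upper 0.89 [102.1, 466.6] 6192
upper 0.77 [230.0, 284.3] 6906
upper 0.74 [85.3, 66.4] 3293
bolster 0.95 [189.5, 346.0] 5232
```

View pics/w1.png

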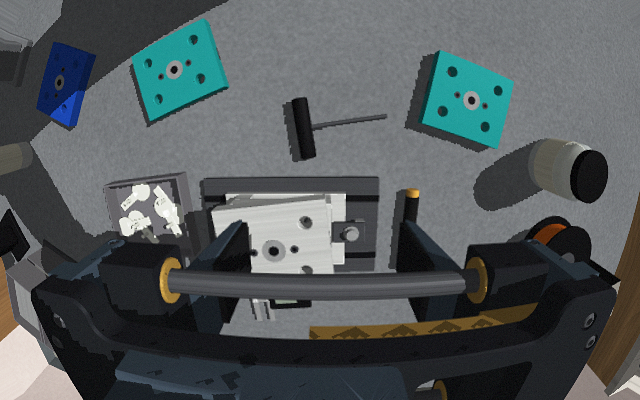

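Call:
carry_out --targets '[{"dx": -0.3,"dy": 0.5,"dz": -0.1,"ax": 0,"ay": 0,"az": 0,"hand": 1},{"dx": -0.3,"dy": 0.9,"dz": -0.1,"ax": 0,"ay": 0,"az": 0,"hand": 1},{"dx": -0.3,"dy": 0.9,"dz": -0.1,"ax": 0,"ay": 0,"az": 0,"hand": 1},{"dx": -0.3,"dy": 0.9,"dz": 0,"ax": 0,"ay": 0,"az": 0,"hand": 1},{"dx": -0.25,"dy": 0.9,"dz": 0,"ax": 0,"ay": 0,"az": 0,"hand": 1},{"dx": 0,"dy": 0.7,"dz": 0,"ax": 0,"ay": 0,"az": 0,"hand": 1},{"dx": 0,"dy": 0,"dz": 0,"ax": 0,"ay": 0,"az": 0,"hand": 1},{"dx": 0,"dy": 0,"dz": 0,"ax": 0,"ay": 0,"az": 0,"hand": 1}]'

```text
time: 3.47
position: [0.6859, 0.0174, 0.2811]
ee_rot: [[-0.076, 0.997, -0.001], [0.997, 0.076, 0.0], [0.0, -0.001, -1.0]]
ft_force: [-1.5, -0.0, 1.3]
grip_width: 0.0913
```

```bash
python3 - <<'E'
from h import *
f=r.grab_frame('wrist'); save(f,'w2')
import pickle; pickle.dump(f,open('w2.pkl','wb'))
cv2.imwrite('pics/w2z.png',cv2.resize(f['pixels'][60:260,200:440],None,fx=3.3,fy=3,interpolation=cv2.INTER_CUBIC))
E
```

```text
(no output)
```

View pics/w2.png

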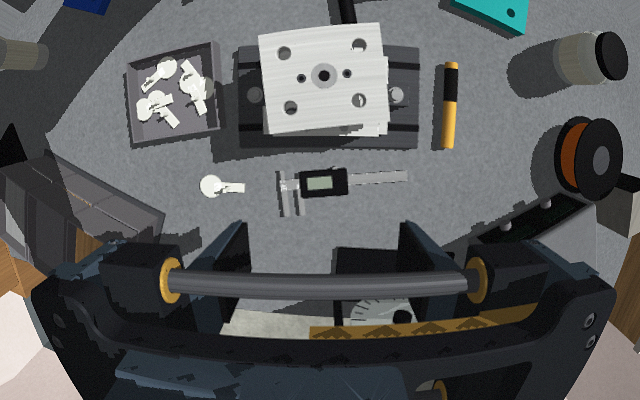

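View pics/w2z.png

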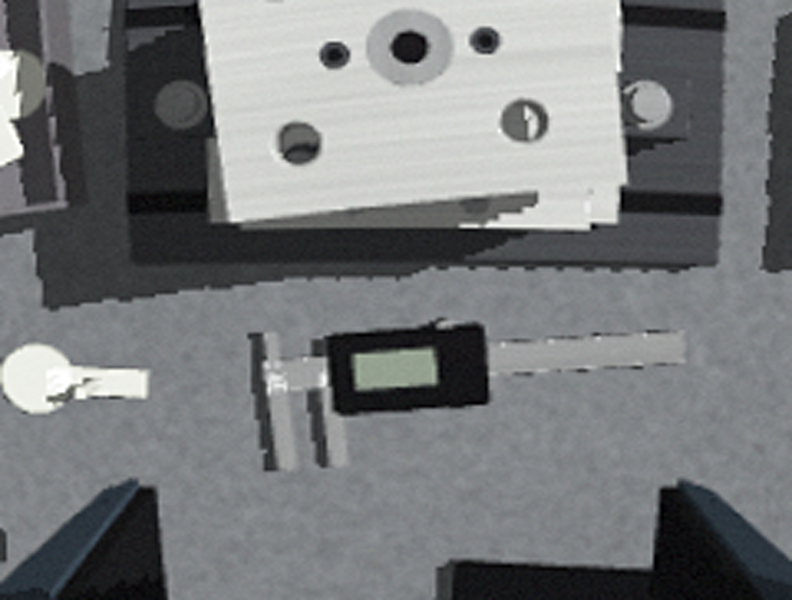

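```bash
cat >> h.py <<'E'
def ortho(f,z,name='wrist',x0=.47,x1=.67,y0=-.12,y1=.16,s=0.00036):
    xs=np.arange(x1,x0,-s); ys=np.arange(y1,y0,-s)   # up=+x, left=+y
    X,Y=np.meshgrid(xs,ys,indexing='ij')
    W=np.array(f['world_to_cam']);P=np.stack([X,Y,np.full_like(X,z)],-1)@W[:3,:3].T+W[:3,3]
    x,y,zz=P[...,0],-P[...,1],-P[...,2]
    if name=='wrist':
        rr=np.hypot(x,y);k=np.arctan2(rr,zz)/np.maximum(rr,1e-9);u,v=x*k,y*k
    else:u,v=x/zz,y/zz
    im=cv2.remap(f['pixels'],(f['cx']+f['fx']*u).astype(np.float32),(f['cy']+f['fy']*v).astype(np.float32),cv2.INTER_CUBIC)
    return im
def draw(im,poly,col,x1=.67,y1=.16,s=0.00036,closed=True):
    q=np.array([[(y1-p[1])/s,(x1-p[0])/s] for p in poly])
    cv2.polylines(im,[np.round(q*8).astype(np.int32)],closed,col,1,cv2.LINE_AA,3)
def rect(c,yaw,a,b):
    R=np.array([[np.cos(yaw),-np.sin(yaw)],[np.sin(yaw),np.cos(yaw)]])
    return [np.array(c)+R@np.array(p) for p in [(-a/2,-b/2),(a/2,-b/2),(a/2,b/2),(-a/2,b/2)]]
H=np.array([(-30,-40),(-30,40),(30,-40),(30,33)])/1000
def holes(c,yaw):
    R=np.array([[np.cos(yaw),-np.sin(yaw)],[np.sin(yaw),np.cos(yaw)]])
    return [np.array(c)+R@p for p in H]
def circ(im,c,rad,col,x1=.67,y1=.16,s=0.00036):
    cv2.circle(im,(int(8*(y1-c[1])/s),int(8*(x1-c[0])/s)),int(8*rad/s),col,1,cv2.LINE_AA,3)
E
python3 - <<'E'
from h import *
import pickle
f=pickle.load(open('w2.pkl','rb'))
for z in (.122,.014,.074): cv2.imwrite('pics/o%d.png'%(z*1000),ortho(f,z))
E
```

```text
(no output)
```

View pics/o122.png

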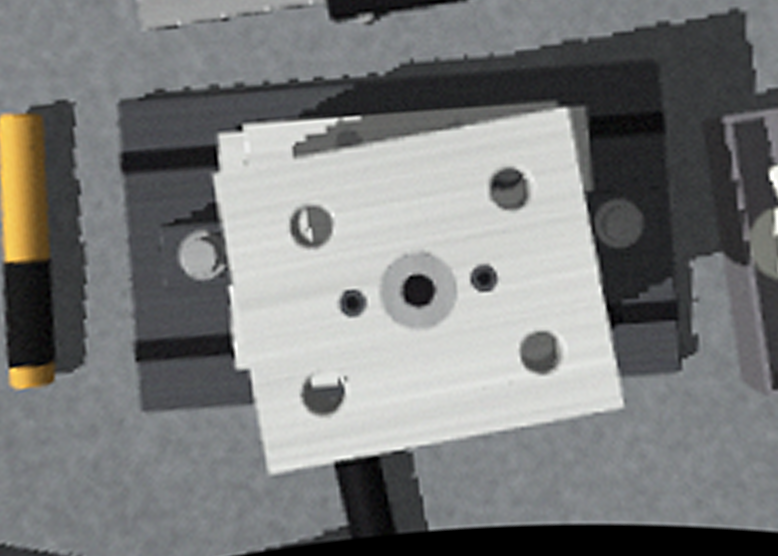

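View pics/o14.png

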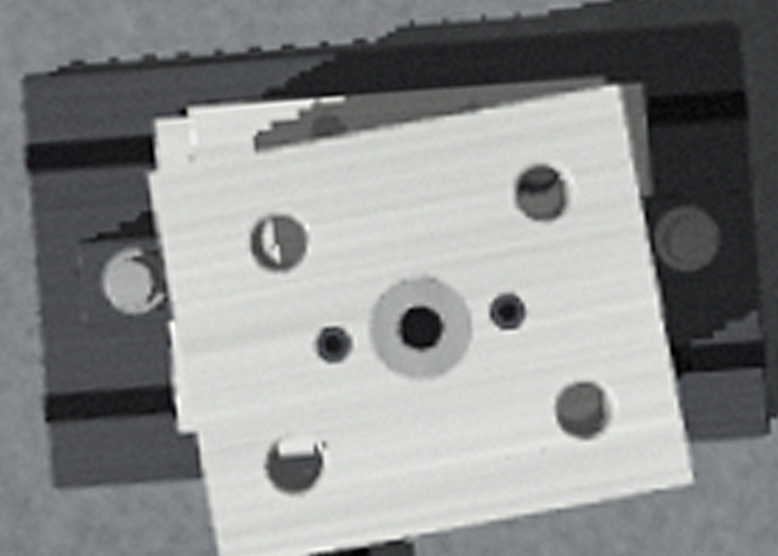

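View pics/o74.png

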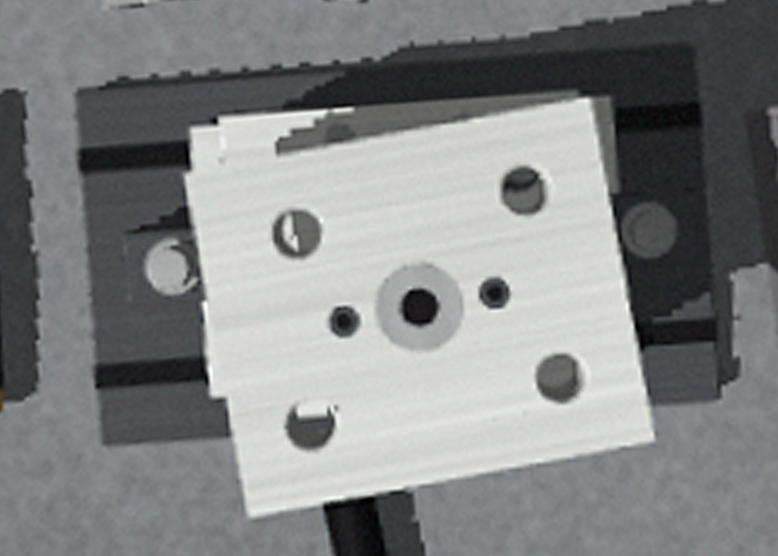

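```bash
python3 - <<'E'
from h import *
import pickle
f=pickle.load(open('w2.pkl','rb'))
cv2.imwrite('pics/w2zz.png',cv2.resize(f['pixels'][15:155,235:425],None,fx=4.2,fy=4.2,interpolation=cv2.INTER_CUBIC))
f=r.grab_frame('scene')
cv2.imwrite('pics/scz.png',cv2.resize(f['pixels'][170:280,260:390],None,fx=5.4,fy=5.4,interpolation=cv2.INTER_CUBIC))
E
```

```text
(no output)
```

View pics/w2zz.png

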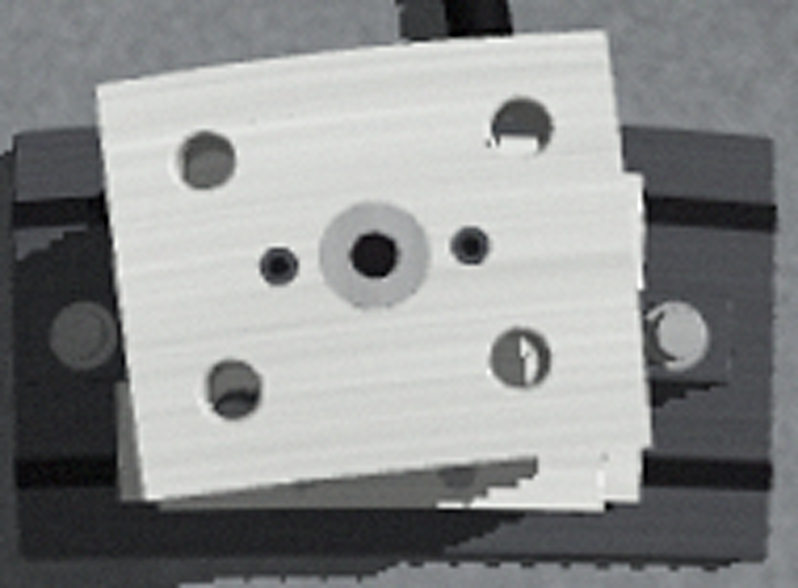

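View pics/scz.png

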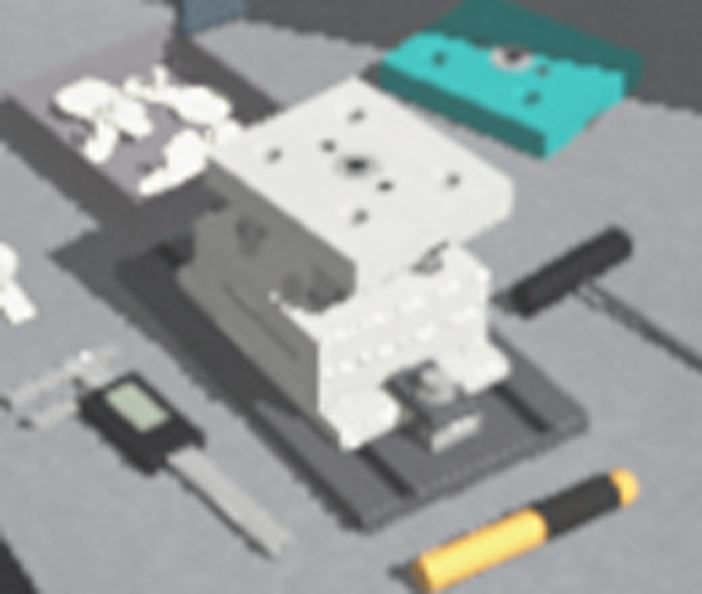

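```bash
python3 - <<'E'
from h import *
import pickle
f=pickle.load(open('w2.pkl','rb'))
g=lambda c,rw:(15+(rw+.5)/4.2-.5,235+(c+.5)/4.2-.5)
B=np.array([.5782,.0179]);yw=.0745;R=np.array([[np.cos(yw),-np.sin(yw)],[np.sin(yw),np.cos(yw)]])
for n,p,z in [('faceR',(605,511),.074),('faceL',(160,509),.074),('footL',(120,500),.034),('footR',(641,500),.034),('footRn',(642,175),.034),
  ('uL',(97,87),.122),('uR',(606,32),.122),('uBL',(147,498),.122),('bush',(374,255),.122),('h1',(206,160),.122),('h2',(521,127),.122),('h3',(233,389),.122),('h4',(521,358),.122),
  ('b1',(15,132),.014),('b2',(773,140),.014),('b3',(20,555),.014),('b4',(768,562),.014)]:
    P=atz(f,g(*p),z,'wrist')[:2]; print(n,np.round(P*1000,1),'in bolster',np.round(R.T@(P-B)*1000,1))
c,_=ray(f,(0,0),'wrist');print(c)
E
```

```text
faceR [628.1  82.1] in bolster [54.6 60.3]
faceL [637.5 -47.6] in bolster [ 54.3 -69.8]
footL [638.5 -67.3] in bolster [ 53.8 -89.4]
footR [625.6 101.1] in bolster [53.5 79.4]
footRn [518.9  92.1] in bolster [-53.6  78.4]
uL [524.  -64.2] in bolster [-60.2 -77.8]
uR [499.7  63.6] in bolster [-74.9  51.4]
uBL [631.  -43.6] in bolster [ 48.1 -65.2]
bush [565.5   9.5] in bolster [-13.3  -7.4]
h1 [543.1 -34.4] in bolster [-38.9 -49.6]
h2 [528.6  43.7] in bolster [-47.6  29.4]
h3 [602.  -23.3] in bolster [ 20.7 -42.8]
h4 [588.6  48.2] in bolster [12.6 29.5]
b1 [ 513.  -116.5] in bolster [ -75.  -129.2]
b2 [494.9 141.1] in bolster [-73.9 129. ]
b3 [ 660.7 -105.7] in bolster [  73.  -129.4]
b4 [643.  153.1] in bolster [ 74.7 130. ]
[0.6067401  0.0120659  0.45245645]
```

Call:
carry_out --targets '[{"dx": 0.06,"dy": -0.6,"dz": 0,"ax": 0,"ay": 0,"az": 0,"hand": 1},{"dx": 0,"dy": -0.95,"dz": 0,"ax": 0,"ay": 0,"az": 0,"hand": 1},{"dx": 0,"dy": -0.95,"dz": 0,"ax": 0,"ay": 0,"az": 0,"hand": 1},{"dx": 0,"dy": -0.95,"dz": 0,"ax": 0,"ay": 0,"az": 0,"hand": 1},{"dx": 0,"dy": -0.95,"dz": 0,"ax": 0,"ay": 0,"az": 0,"hand": 1},{"dx": 0,"dy": -0.93,"dz": 0,"ax": 0,"ay": 0,"az": 0,"hand": 1},{"dx": 0,"dy": 0,"dz": 0.5,"ax": 0,"ay": 0,"az": 0,"hand": 1},{"dx": 0,"dy": 0,"dz": 0.8,"ax": 0,"ay": 0,"az": 0,"hand": 1}]'

```text
time: 4.23
position: [0.4722, 0.0032, 0.2329]
ee_rot: [[-0.077, 0.997, 0.008], [0.997, 0.077, -0.0], [-0.001, 0.008, -1.0]]
ft_force: [1.7, -0.8, 0.6]
grip_width: 0.0908
```

Call:
carry_out --targets '[{"dx": 0,"dy": 0,"dz": 0.8,"ax": 0,"ay": 0,"az": 0,"hand": 1},{"dx": 0,"dy": 0,"dz": 0.8,"ax": 0,"ay": 0,"az": 0,"hand": 1},{"dx": 0,"dy": 0,"dz": 0.7,"ax": 0,"ay": 0,"az": 0,"hand": 1},{"dx": 0,"dy": 0,"dz": 0.4,"ax": 0,"ay": 0,"az": 0,"hand": 1},{"dx": 0,"dy": 0,"dz": 0.2,"ax": 0,"ay": 0,"az": 0,"hand": 1},{"dx": 0,"dy": 0,"dz": 0.15,"ax": 0,"ay": 0,"az": 0,"hand": 1},{"dx": 0,"dy": 0,"dz": 0,"ax": 0,"ay": 0,"az": 0,"hand": 1},{"dx": 0,"dy": 0,"dz": 0,"ax": 0,"ay": 0,"az": 0,"hand": 1}]'

```text
time: 4.9
position: [0.4729, 0.0032, 0.1088]
ee_rot: [[-0.077, 0.997, 0.001], [0.997, 0.077, -0.0], [-0.0, 0.001, -1.0]]
ft_force: [0.5, -0.7, -0.5]
grip_width: 0.0915
```

```bash
python3 - <<'E'
from h import *
f=r.grab_frame('wrist'); save(f,'w3'); f=r.grab_frame('scene')
cv2.imwrite('pics/scz2.png',cv2.resize(f['pixels'][150:280,240:400],None,fx=4.5,fy=4.5,interpolation=cv2.INTER_CUBIC))
print(r.read_state()['position'])
E
```

```text
[0.47326686 0.00315662 0.10907807]
```

View pics/w3.png

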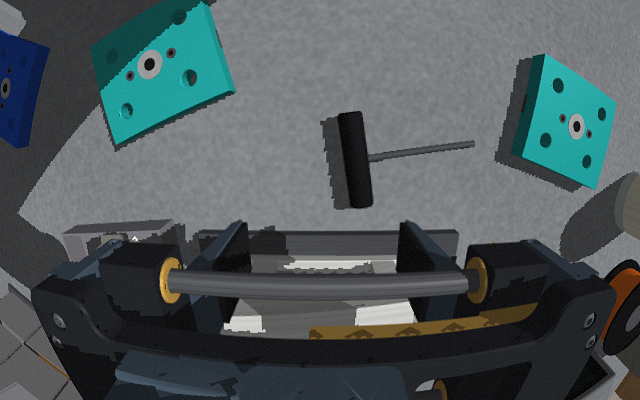

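View pics/scz2.png

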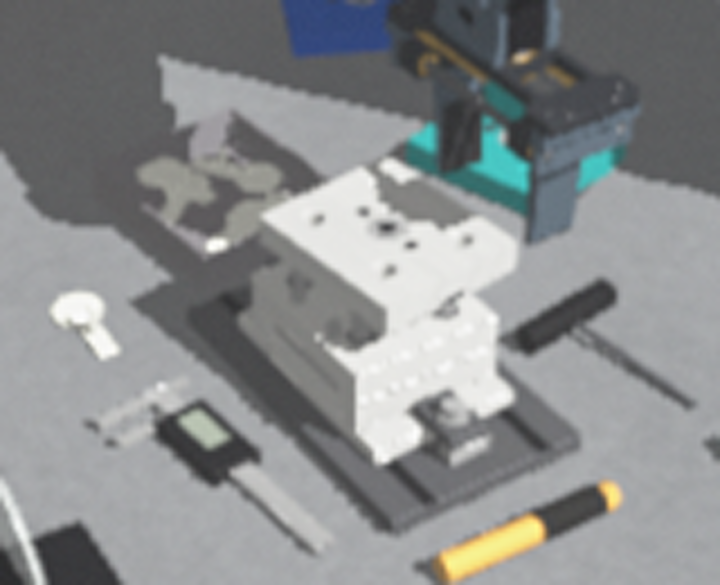

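Call:
carry_out --targets '[{"dx": 0,"dy": 0.12,"dz": 0,"ax": 0,"ay": 0,"az": 0,"hand": 1},{"dx": 0,"dy": 0.12,"dz": 0,"ax": 0,"ay": 0,"az": 0,"hand": 1},{"dx": 0,"dy": 0.08,"dz": 0,"ax": 0,"ay": 0,"az": 0,"hand": 1},{"dx": 0,"dy": 0.08,"dz": 0,"ax": 0,"ay": 0,"az": 0,"hand": 1},{"dx": 0,"dy": 0.06,"dz": 0,"ax": 0,"ay": 0,"az": 0,"hand": 1},{"dx": 0,"dy": 0.04,"dz": 0,"ax": 0,"ay": 0,"az": 0,"hand": 1},{"dx": 0,"dy": 0,"dz": 0,"ax": 0,"ay": 0,"az": 0,"hand": 1},{"dx": 0,"dy": 0,"dz": 0,"ax": 0,"ay": 0,"az": 0,"hand": 1}]'

```text
time: 5.67
position: [0.4926, 0.0047, 0.1078]
ee_rot: [[-0.077, 0.997, 0.0], [0.997, 0.077, -0.0], [-0.0, 0.0, -1.0]]
ft_force: [-0.7, -0.3, 0.4]
grip_width: 0.0908
```

```bash
python3 - <<'E'
from h import *
f=r.grab_frame('scene')
cv2.imwrite('pics/scz3.png',cv2.resize(f['pixels'][150:280,240:400],None,fx=4.5,fy=4.5,interpolation=cv2.INTER_CUBIC))
f=r.grab_frame('top')
cv2.imwrite('pics/topz3.png',cv2.resize(f['pixels'][140:270,225:425],None,fx=4,fy=4,interpolation=cv2.INTER_CUBIC))
s=r.read_state();print(s['position'],s['ft_force'],s['torque'])
E
```

```text
[0.49256957 0.00465639 0.10790666] [-0.18051284  0.90821748  0.45453165] [ 0.00747004  0.09181628 -0.04817688]
```

View pics/scz3.png

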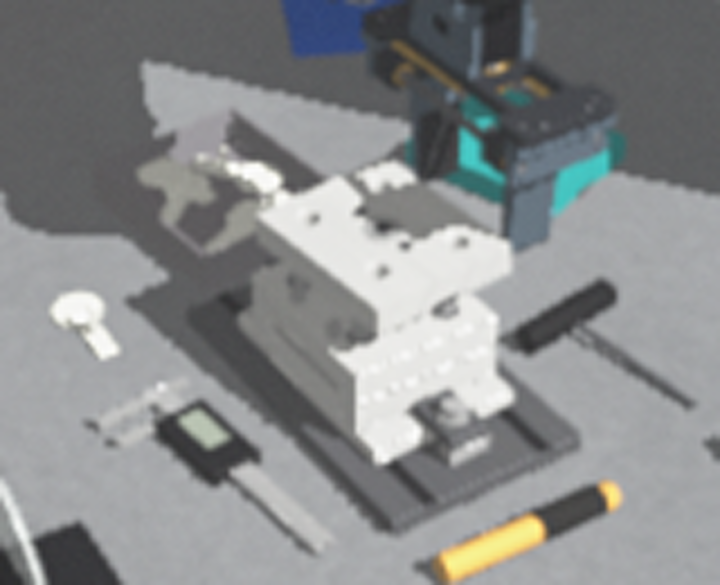

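View pics/topz3.png

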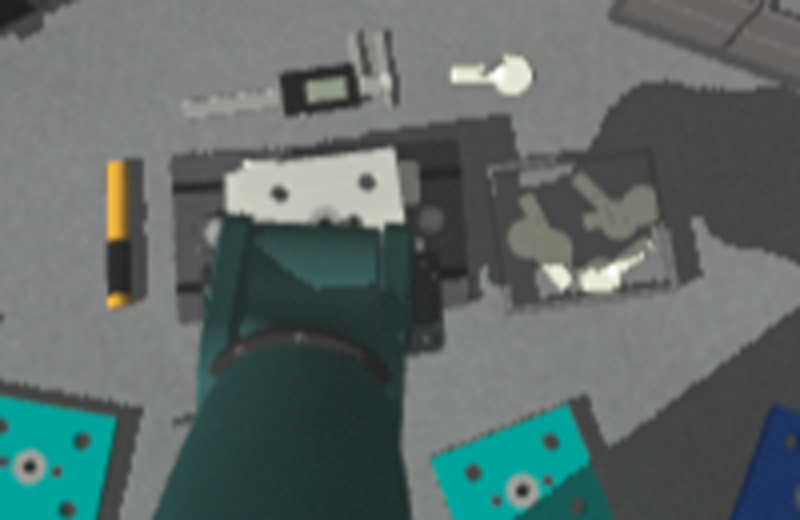

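Call:
carry_out --targets '[{"dx": 0,"dy": 0.04,"dz": 0,"ax": 0,"ay": 0,"az": 0,"hand": 1},{"dx": 0,"dy": 0.04,"dz": 0,"ax": 0,"ay": 0,"az": 0,"hand": 1},{"dx": 0,"dy": 0.04,"dz": 0,"ax": 0,"ay": 0,"az": 0,"hand": 1},{"dx": 0,"dy": 0.04,"dz": 0,"ax": 0,"ay": 0,"az": 0,"hand": 1},{"dx": 0,"dy": 0.04,"dz": 0,"ax": 0,"ay": 0,"az": 0,"hand": 1},{"dx": 0,"dy": 0.04,"dz": 0,"ax": 0,"ay": 0,"az": 0,"hand": 1},{"dx": 0,"dy": 0,"dz": 0,"ax": 0,"ay": 0,"az": 0,"hand": 1},{"dx": 0,"dy": 0,"dz": 0,"ax": 0,"ay": 0,"az": 0,"hand": 1}]'

```text
time: 6.43
position: [0.5025, 0.0054, 0.108]
ee_rot: [[-0.077, 0.997, 0.001], [0.997, 0.077, -0.0], [-0.0, 0.001, -1.0]]
ft_force: [-0.0, 0.3, -0.3]
grip_width: 0.0911
```

```bash
python3 - <<'E'
from h import *
f=r.grab_frame('scene')
cv2.imwrite('pics/scz4.png',cv2.resize(f['pixels'][150:280,240:400],None,fx=4.5,fy=4.5,interpolation=cv2.INTER_CUBIC))
f=r.grab_frame('top')
cv2.imwrite('pics/topz4.png',cv2.resize(f['pixels'][160:240,255:355],None,fx=7,fy=7,interpolation=cv2.INTER_CUBIC))
s=r.read_state();print(s['position'],s['ft_force'],s['torque'])
E
```

```text
[0.50247798 0.00538834 0.10807255] [ 0.13021446 -0.19112482  0.59115781] [ 0.05875033  0.04578947 -0.00742733]
```

View pics/scz4.png

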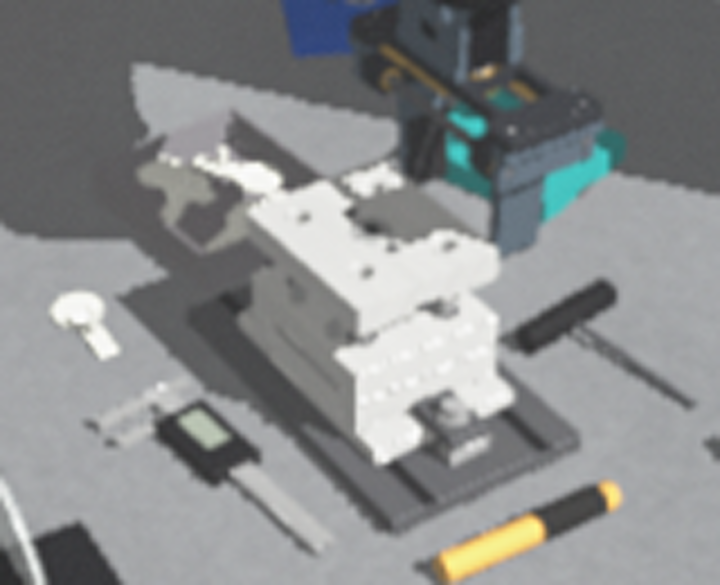

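View pics/topz4.png

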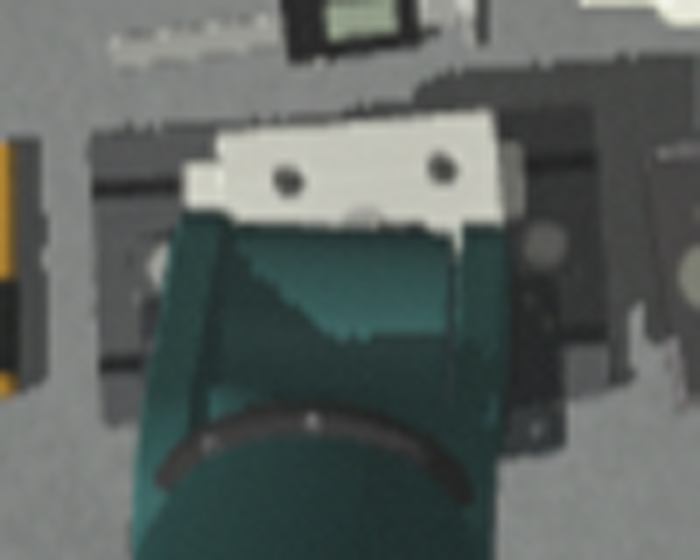

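Call:
carry_out --targets '[{"dx": 0,"dy": -0.2,"dz": 0,"ax": 0,"ay": 0,"az": 0,"hand": 1},{"dx": 0,"dy": 0,"dz": -0.7,"ax": 0,"ay": 0,"az": 0,"hand": 1},{"dx": 0,"dy": 0,"dz": -0.9,"ax": 0,"ay": 0,"az": 0,"hand": 1},{"dx": 0,"dy": 0.3,"dz": -0.9,"ax": 0,"ay": 0,"az": 0,"hand": 1},{"dx": 0,"dy": 0.4,"dz": -0.9,"ax": 0,"ay": 0,"az": 0,"hand": 1},{"dx": 0,"dy": 0.7,"dz": -0.7,"ax": 0,"ay": 0,"az": 0,"hand": 1},{"dx": 0,"dy": 0.95,"dz": -0.2,"ax": 0,"ay": 0,"az": 0,"hand": 1},{"dx": 0,"dy": 0.95,"dz": 0,"ax": 0,"ay": 0,"az": 0,"hand": 1}]'

```text
time: 7.2
position: [0.628, 0.015, 0.2838]
ee_rot: [[-0.077, 0.997, 0.006], [0.997, 0.077, -0.0], [-0.001, 0.006, -1.0]]
ft_force: [-0.9, -0.3, 0.3]
grip_width: 0.0911
```

Call:
carry_out --targets '[{"dx": 0,"dy": 0.95,"dz": 0,"ax": 0,"ay": 0,"az": 0,"hand": 1},{"dx": 0,"dy": 0.5,"dz": 0,"ax": 0,"ay": 0,"az": 0,"hand": 1},{"dx": 0,"dy": 0.25,"dz": 0,"ax": 0,"ay": 0,"az": 0,"hand": 1},{"dx": 0,"dy": 0,"dz": 0,"ax": 0,"ay": 0,"az": 0,"hand": 1},{"dx": 0,"dy": 0,"dz": 0,"ax": 0,"ay": 0,"az": 0,"hand": 1},{"dx": 0,"dy": 0,"dz": 0,"ax": 0,"ay": 0,"az": 0,"hand": 1},{"dx": 0,"dy": 0,"dz": 0,"ax": 0,"ay": 0,"az": 0,"hand": 1},{"dx": 0,"dy": 0,"dz": 0,"ax": 0,"ay": 0,"az": 0,"hand": 1}]'

```text
time: 7.87
position: [0.6928, 0.0202, 0.2803]
ee_rot: [[-0.077, 0.997, 0.0], [0.997, 0.077, 0.0], [-0.0, 0.0, -1.0]]
ft_force: [0.2, -0.3, 1.1]
grip_width: 0.0913
```

```bash
python3 - <<'E'
from h import *
import pickle
f=r.grab_frame('wrist'); pickle.dump(f,open('w4.pkl','wb'))
cv2.imwrite('pics/w4z.png',cv2.resize(f['pixels'][15:155,235:425],None,fx=4.2,fy=4.2,interpolation=cv2.INTER_CUBIC))
print(r.read_state()['position'])
E
```

```text
[0.69293908 0.02016017 0.28031259]
```

View pics/w4z.png

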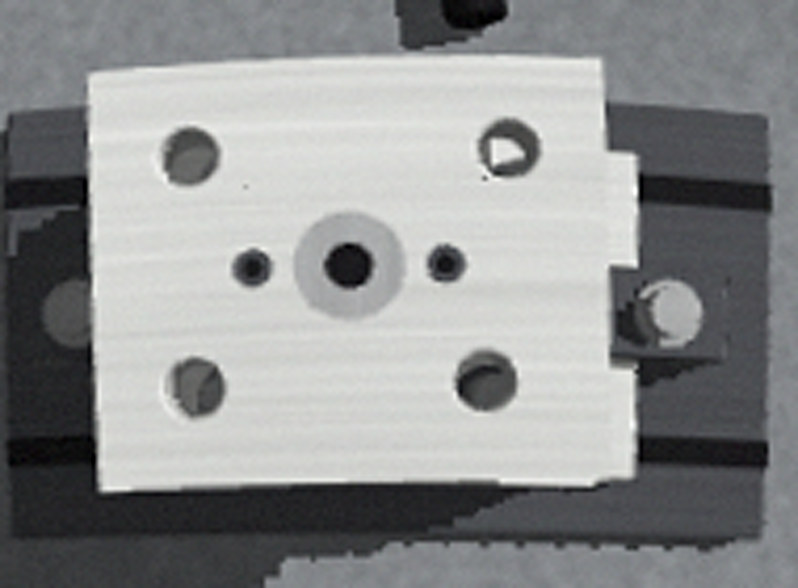

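```bash
cat >> h.py <<'E'
def fit(f,pix,bol,g,zt=.122):
    from scipy.optimize import least_squares
    # bolster fit: corners order (-,-),(-,+),(+,-),(+,+)
    def rig(A,Pw):
        a=A-A.mean(0);p=Pw-Pw.mean(0)
        th=np.arctan2((a[:,0]*p[:,1]-a[:,1]*p[:,0]).sum(),(a*p).sum())
        R=np.array([[np.cos(th),-np.sin(th)],[np.sin(th),np.cos(th)]])
        t=Pw.mean(0)-R@A.mean(0); return t,th,R,np.linalg.norm(Pw-(A@R.T+t),axis=1)
    C=np.array([(-75,-130),(-75,130),(75,-130),(75,130)])/1e3
    Pb=np.array([atz(f,g(*p),.014,'wrist')[:2] for p in bol]);tb,yb,Rb,eb=rig(C,Pb)
    Pu=np.array([atz(f,g(*p),zt,'wrist')[:2] for p in pix]);tu,yu,Ru,eu=rig(H,Pu)
    print('bolster',tb*1e3,yb,'res',eb*1e3);print('upper',tu*1e3,yu,'res',eu*1e3)
    print('rel mm',Rb.T@(tu-tb)*1e3,'yaw',yu-yb); return tb,yb,tu,yu
E
python3 - <<'E'
from h import *
import pickle
g=lambda c,rw:(15+(rw+.5)/4.2-.5,235+(c+.5)/4.2-.5)
fit(pickle.load(open('w2.pkl','rb')),[(206,160),(521,127),(233,389),(521,358)],[(15,132),(773,140),(20,555),(768,562)],g)
f=pickle.load(open('w4.pkl','rb'))
tb,yb,tu,yu=fit(f,[(190,157),(510,149),(196,388),(487,380)],[(9,113),(767,117),(12,537),(764,542)],g)
R=np.array([[np.cos(yb),-np.sin(yb)],[np.sin(yb),np.cos(yb)]])
for n,p,z in [('footR',(636,476),.034),('footRn',(638,154),.034),('uL',(89,73),.122),('uR',(604,60),.122),('uBL',(100,491),.122)]:
    P=atz(f,g(*p),z,'wrist')[:2]; print(n,np.round(P*1000,1),'in bolster',np.round(R.T@(P-tb)*1000,1))
im=ortho(f,.122); draw(im,rect(tu,yu,.11,.13),(0,0,255)); [circ(im,h,.0075,(0,0,255)) for h in holes(tu,yu)]
cv2.imwrite('pics/o4.png',im)
c,_=ray(f,(0,0),'wrist');print(c)
E
```

```text
bolster [577.87843028  17.98462519] 0.0712537511146256 res [0.86196766 1.63773856 1.42522245 0.47664964]
upper [565.23851535  10.27010538] 0.18700091479301478 res [0.18875089 0.41478418 0.26160348 0.04233865]
rel mm [-13.15706492  -6.79506497] yaw 0.11574716367838918
bolster [578.08047976  17.94660622] 0.07464464784765322 res [1.0726111  1.37596347 0.96937437 0.14707586]
upper [575.52942679   7.0247885 ] 0.09881844568500849 res [0.07962111 0.16152292 0.08590376 0.16148468]
rel mm [ -3.35844764 -10.70115896] yaw 0.024173797837355265
footR [624.9 101.2] in bolster [52.9 79.5]
footRn [519.2  92.8] in bolster [-53.1  79. ]
uL [527.4 -63.7] in bolster [-56.6 -77.7]
uR [514.8  66. ] in bolster [-59.5  52.6]
uBL [636.7 -53. ] in bolster [ 53.2 -75.1]
[0.61332732 0.01481147 0.45154186]
```

View pics/o4.png

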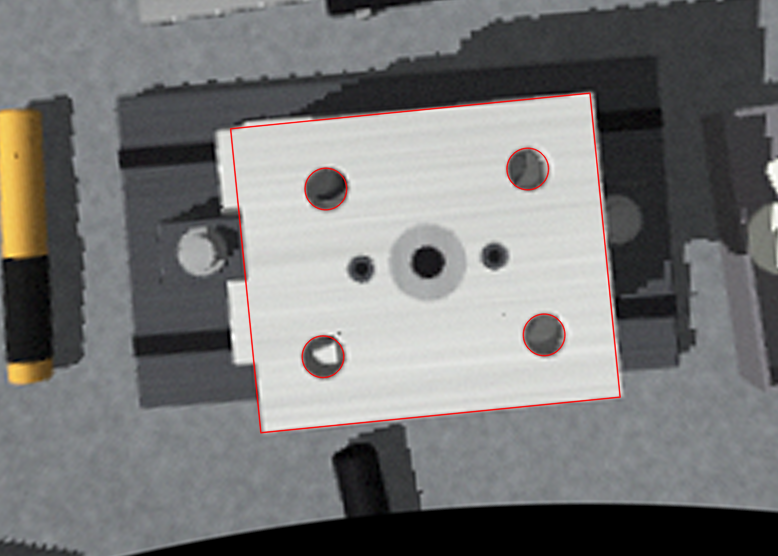

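Call:
carry_out --targets '[{"dx": -0.59,"dy": -0.74,"dz": 0,"ax": 0,"ay": 0,"az": 0,"hand": 0.7},{"dx": -0.59,"dy": -0.74,"dz": 0,"ax": 0,"ay": 0,"az": 0,"hand": 0.7},{"dx": -0.59,"dy": -0.74,"dz": 0,"ax": 0,"ay": 0,"az": 0,"hand": 0.7},{"dx": -0.6,"dy": -0.73,"dz": 0,"ax": 0,"ay": 0,"az": 0,"hand": 0.7},{"dx": 0,"dy": 0,"dz": 0,"ax": 0,"ay": 0,"az": 1,"hand": 0.7},{"dx": 0,"dy": 0,"dz": 0,"ax": 0,"ay": 0,"az": 1,"hand": 0.7},{"dx": 0,"dy": 0,"dz": 0,"ax": 0,"ay": 0,"az": 1,"hand": 0.7},{"dx": 0,"dy": 0,"dz": 0,"ax": 0,"ay": 0,"az": 1,"hand": 0.7}]'

```text
time: 8.58
position: [0.5828, -0.0836, 0.2803]
ee_rot: [[0.322, 0.947, 0.001], [0.947, -0.322, -0.0], [0.0, 0.001, -1.0]]
ft_force: [0.6, 0.4, -0.2]
grip_width: 0.0639
```

Call:
carry_out --targets '[{"dx": 0,"dy": 0,"dz": 0,"ax": 0,"ay": 0,"az": 1,"hand": 0.7},{"dx": 0,"dy": 0,"dz": 0,"ax": 0,"ay": 0,"az": 1,"hand": 0.7},{"dx": 0,"dy": 0,"dz": 0,"ax": 0,"ay": 0,"az": 1,"hand": 0.7},{"dx": 0,"dy": 0,"dz": 0,"ax": 0,"ay": 0,"az": 1,"hand": 0.7},{"dx": 0,"dy": 0,"dz": 0,"ax": 0,"ay": 0,"az": 1,"hand": 0.7},{"dx": 0,"dy": 0,"dz": 0,"ax": 0,"ay": 0,"az": 1,"hand": 0.7},{"dx": 0,"dy": 0,"dz": 0,"ax": 0,"ay": 0,"az": 1,"hand": 0.7},{"dx": 0,"dy": 0,"dz": 0,"ax": 0,"ay": 0,"az": 1,"hand": 0.7}]'

```text
time: 9.25
position: [0.5829, -0.0834, 0.2802]
ee_rot: [[0.903, 0.429, 0.0], [0.429, -0.903, -0.0], [0.0, 0.0, -1.0]]
ft_force: [0.6, 1.0, -0.1]
grip_width: 0.0638
```

Call:
carry_out --targets '[{"dx": 0,"dy": 0,"dz": 0,"ax": 0,"ay": 0,"az": 1,"hand": 0.7},{"dx": 0,"dy": 0,"dz": 0,"ax": 0,"ay": 0,"az": 1,"hand": 0.7},{"dx": 0,"dy": 0,"dz": 0.3,"ax": 0,"ay": 0,"az": 1,"hand": 0.7},{"dx": 0,"dy": 0,"dz": 0.6,"ax": 0,"ay": 0,"az": 0.73,"hand": 0.7},{"dx": 0,"dy": 0,"dz": 0.7,"ax": 0,"ay": 0,"az": 0,"hand": 0.7},{"dx": 0,"dy": 0,"dz": 0.6,"ax": 0,"ay": 0,"az": 0,"hand": 0.7},{"dx": 0,"dy": 0,"dz": 0.3,"ax": 0,"ay": 0,"az": 0,"hand": 0.7},{"dx": 0,"dy": 0,"dz": 0,"ax": 0,"ay": 0,"az": 0,"hand": 0.7}]'

```text
time: 9.92
position: [0.5816, -0.0831, 0.1776]
ee_rot: [[0.997, 0.075, -0.004], [0.075, -0.997, 0.001], [-0.004, -0.001, -1.0]]
ft_force: [-0.8, 0.3, -0.4]
grip_width: 0.0642
```

```bash
cat >>h.py <<'E'
TB=np.array([.5781,.0179]);YB=.0746
RB=np.array([[np.cos(YB),-np.sin(YB)],[np.sin(YB),np.cos(YB)]])
def tcpb():
    s=r.read_state();p=s['position'];x=s['ee_rot'][:,0]
    print('tcp bolster mm',np.round(RB.T@(p[:2]-TB)*1e3,1),'z',round(p[2]*1e3,1),'yaw rel',np.arctan2(x[1],x[0])-YB,'F',np.round(s['ft_force'],1),'t',s['time'],'w',s['grip_width'],'j6',s['joints'][5])
E
python3 - <<'E'
from h import *
f=r.grab_frame('wrist'); save(f,'w5'); tcpb()
E
```

```text
tcp bolster mm [  -3.  -101.2] z 179.5 yaw rel 0.00042183122633991654 F [-0.3 -0.5  0.5] t 9.9667 w 0.06402842292948846 j6 -0.256595123814606
```

View pics/w5.png

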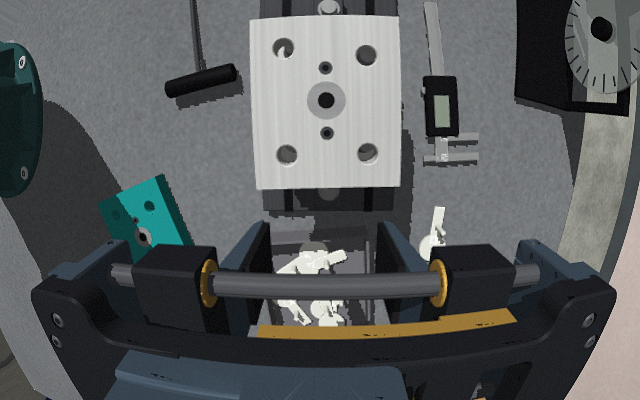

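Call:
carry_out --targets '[{"dx": 0,"dy": 0,"dz": 0.6,"ax": 0,"ay": 0,"az": 0,"hand": 0.7},{"dx": 0,"dy": 0,"dz": 0.6,"ax": 0,"ay": 0,"az": 0,"hand": 0.7},{"dx": 0,"dy": 0,"dz": 0.4,"ax": 0,"ay": 0,"az": 0,"hand": 0.7},{"dx": 0,"dy": 0,"dz": 0.2,"ax": 0,"ay": 0,"az": 0,"hand": 0.7},{"dx": 0,"dy": 0,"dz": 0,"ax": 0,"ay": 0,"az": 0,"hand": 0.7},{"dx": 0,"dy": -0.1,"dz": 0,"ax": 0,"ay": 0,"az": 0,"hand": 0.7},{"dx": 0,"dy": -0.1,"dz": 0,"ax": 0,"ay": 0,"az": 0,"hand": 0.7},{"dx": 0,"dy": 0,"dz": 0,"ax": 0,"ay": 0,"az": 0,"hand": 0.7}]'

```text
time: 10.63
position: [0.5834, -0.0749, 0.1094]
ee_rot: [[0.997, 0.075, 0.002], [0.075, -0.997, -0.0], [0.002, 0.001, -1.0]]
ft_force: [0.4, -0.2, 0.8]
grip_width: 0.0638
```

```bash
python3 - <<'E'
from h import *
import pickle
f=r.grab_frame('wrist'); save(f,'w6'); pickle.dump(f,open('w6.pkl','wb')); tcpb()
E
```

```text
tcp bolster mm [ -1.8 -93.1] z 109.2 yaw rel 0.0008799062455505102 F [-0.7  0.1 -0. ] t 10.6833 w 0.06392970999142374 j6 -0.24314600949817294
```

View pics/w6.png

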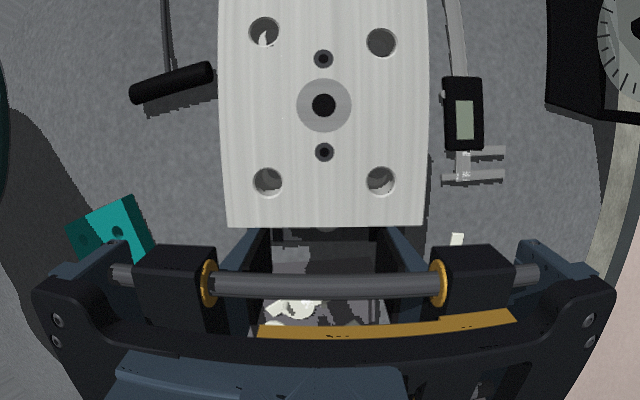

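```bash
cat >>h.py <<'E'
def upper_pose(f,zt=.122,save=None):
    s=.00025;kw=dict(x0=.50,x1=.65,y0=-.07,y1=.09,s=s)
    im=ortho(f,zt,**kw);g=cv2.GaussianBlur(cv2.cvtColor(im,cv2.COLOR_BGR2GRAY),(3,3),0)
    n,l,st,ce=cv2.connectedComponentsWithStats((g<95).astype(np.uint8))
    out=[]
    for i in range(1,n):
        a=st[i,4]*s*s*1e6;w,h=st[i,2]*s*1e3,st[i,3]*s*1e3
        if 12<a<110 and max(w,h)<13 and max(w,h)/min(w,h)<1.35 and a/(w*h)>.65: out.append((np.array([.65-ce[i][1]*s,.09-ce[i][0]*s]),a))
    best=None
    for i in range(len(out)):
        for j in range(len(out)):
            for k in range(j+1,len(out)):
                if i in(j,k): continue
                a,b,c=out[i][0],out[j][0],out[k][0]
                e=np.linalg.norm((b+c)/2-a)+abs(np.linalg.norm(b-c)-.048)*.5
                if .035<np.linalg.norm(b-c)<.06 and (best is None or e<best[0]): best=(e,a,b,c)
    if save: cv2.imwrite('pics/%s.png'%save,im)
    if best is None: print('no triple',[(np.round(o[0]*1e3,1),round(o[1])) for o in out]);return
    e,a,b,c=best;d=b-c; d=d if d[1]>0 else -d
    yaw=np.arctan2(-d[0],d[1])
    ctr=(a+b+c)/3
    print('err',round(e*1e3,2),'span',round(np.linalg.norm(d)*1e3,2),'world',np.round(ctr*1e3,1),'rel bolster mm',np.round(RB.T@(ctr-TB)*1e3,2),'yaw rel',round(yaw-YB,4))
    return ctr,yaw
E
python3 - <<'E'
from h import *
import pickle
for n in ['w2','w4','w6']: upper_pose(pickle.load(open(n+'.pkl','rb')),save='u'+n)
E
```

```text
err 0.2 span 48.15 world [565.5   9.6] rel bolster mm [-13.21  -7.36] yaw rel 0.1088
err 0.09 span 48.0 world [575.6   6.2] rel bolster mm [ -3.33 -11.53] yaw rel 0.0203
err 103.95 span 48.25 world [600.  -16.5] rel bolster mm [ 19.31 -35.93] yaw rel 0.0107
```

View pics/uw6.png

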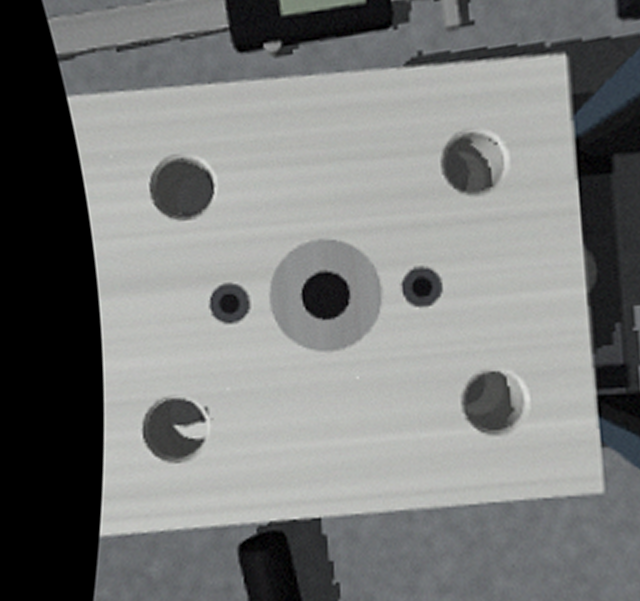

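```bash
sed -i 's/12<a<110/12<a<150/' h.py; python3 - <<'E'
from h import *
import pickle
for n in ['w2','w4','w6']: upper_pose(pickle.load(open(n+'.pkl','rb')))
E
```

```text
err 0.2 span 48.15 world [565.5   9.6] rel bolster mm [-13.21  -7.36] yaw rel 0.1088
err 0.09 span 48.0 world [575.6   6.2] rel bolster mm [ -3.33 -11.53] yaw rel 0.0203
err 0.15 span 48.25 world [576.3   8.7] rel bolster mm [-2.52 -9.07] yaw rel 0.0107
```

Call:
carry_out --targets '[{"dx": 0,"dy": -0.03,"dz": 0,"ax": 0,"ay": 0,"az": 0,"hand": 0.7},{"dx": 0,"dy": -0.03,"dz": 0,"ax": 0,"ay": 0,"az": 0,"hand": 0.7},{"dx": 0,"dy": -0.03,"dz": 0,"ax": 0,"ay": 0,"az": 0,"hand": 0.7},{"dx": 0,"dy": 0,"dz": 0,"ax": 0,"ay": 0,"az": 0,"hand": 0.7},{"dx": 0,"dy": 0,"dz": 0,"ax": 0,"ay": 0,"az": 0,"hand": 0.7},{"dx": 0,"dy": 0,"dz": 0,"ax": 0,"ay": 0,"az": 0,"hand": 0.7},{"dx": 0,"dy": 0,"dz": 0,"ax": 0,"ay": 0,"az": 0,"hand": 0.7},{"dx": 0,"dy": 0,"dz": 0,"ax": 0,"ay": 0,"az": 0,"hand": 0.7}]'

```text
time: 11.35
position: [0.5824, -0.0718, 0.1079]
ee_rot: [[0.997, 0.075, 0.0], [0.075, -0.997, 0.0], [0.0, -0.0, -1.0]]
ft_force: [1.5, -2.7, 1.6]
grip_width: 0.0636
```

```bash
python3 - <<'E'
from h import *
import pickle
f=r.grab_frame('wrist'); pickle.dump(f,open('w7.pkl','wb')); tcpb(); upper_pose(f)
E
```

```text
tcp bolster mm [ -2.4 -89.8] z 107.9 yaw rel 0.0003099164629473822 F [ 0.9 -2.7  2.2] t 11.4 w 0.06395213936033703 j6 -0.23736147974474595
err 0.12 span 48.22 world [576.4  11.3] rel bolster mm [-2.22 -6.45] yaw rel -0.0011
```

Call:
carry_out --targets '[{"dx": 0,"dy": -0.02,"dz": 0,"ax": 0,"ay": 0,"az": 0,"hand": 0.7},{"dx": 0,"dy": -0.02,"dz": 0,"ax": 0,"ay": 0,"az": 0,"hand": 0.7},{"dx": 0,"dy": 0,"dz": 0,"ax": 0,"ay": 0,"az": 0,"hand": 0.7},{"dx": 0,"dy": 0,"dz": 0,"ax": 0,"ay": 0,"az": 0,"hand": 0.7},{"dx": 0,"dy": 0,"dz": 0,"ax": 0,"ay": 0,"az": 0,"hand": 0.7},{"dx": 0,"dy": 0.2,"dz": 0,"ax": 0,"ay": 0,"az": 0,"hand": 0.7},{"dx": 0,"dy": 0.2,"dz": 0,"ax": 0,"ay": 0,"az": 0,"hand": 0.7},{"dx": 0,"dy": 0,"dz": -0.5,"ax": 0,"ay": 0,"az": 0,"hand": 0.7}]'

```text
time: 12.07
position: [0.5814, -0.0871, 0.1251]
ee_rot: [[0.997, 0.074, -0.005], [0.074, -0.997, 0.001], [-0.005, -0.001, -1.0]]
ft_force: [-1.3, 0.9, -1.2]
grip_width: 0.0638
```

Call:
carry_out --targets '[{"dx": 0,"dy": 0,"dz": -0.8,"ax": 0,"ay": 0,"az": 0,"hand": 0.7},{"dx": 0,"dy": 0,"dz": -0.8,"ax": 0,"ay": 0,"az": 0,"hand": 0.7},{"dx": 0,"dy": 0,"dz": -0.8,"ax": 0,"ay": 0,"az": 0,"hand": 0.7},{"dx": 0,"dy": 0,"dz": -0.8,"ax": 0,"ay": 0,"az": 0,"hand": 0.7},{"dx": 0,"dy": 0,"dz": -0.5,"ax": 0,"ay": 0,"az": 0,"hand": 0.7},{"dx": 0,"dy": 0,"dz": 0,"ax": 0,"ay": 0,"az": 0,"hand": 0.7},{"dx": 0,"dy": 0,"dz": 0,"ax": 0,"ay": 0,"az": 0,"hand": 0.7},{"dx": 0,"dy": 0,"dz": 0,"ax": 0,"ay": 0,"az": 0,"hand": 0.7}]'

```text
time: 12.73
position: [0.5828, -0.0864, 0.2748]
ee_rot: [[0.997, 0.075, -0.001], [0.075, -0.997, 0.0], [-0.001, -0.0, -1.0]]
ft_force: [0.5, -1.1, -0.0]
grip_width: 0.0637
```

```bash
python3 - <<'E'
from h import *
import pickle
f=r.grab_frame('wrist'); pickle.dump(f,open('w8.pkl','wb')); tcpb(); upper_pose(f); save(f,'w8')
cv2.imwrite('pics/o8.png',ortho(f,.122))
E
```

```text
tcp bolster mm [  -3.2 -104.3] z 274.5 yaw rel 0.00013098666237824907 F [ 0.3 -0.  -0. ] t 12.7833 w 0.06383263565650803 j6 -0.26144516336342405
err 0.06 span 47.96 world [576.2  13. ] rel bolster mm [-2.28 -4.71] yaw rel -0.001
```

View pics/w8.png

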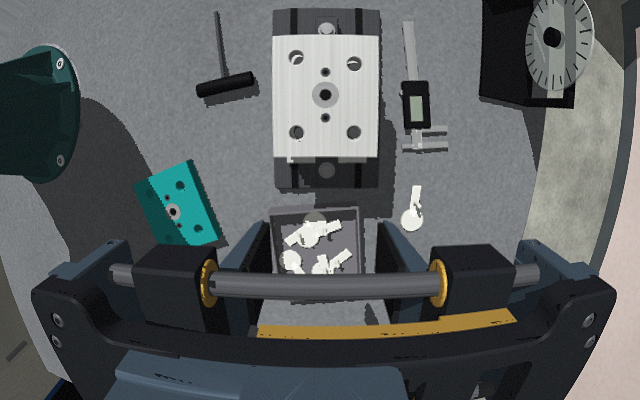

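View pics/o8.png

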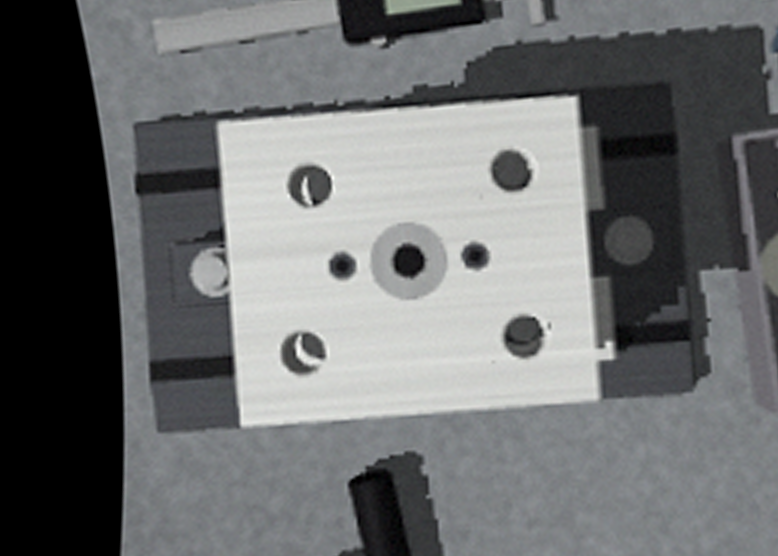

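Call:
carry_out --targets '[{"dx": -0.53,"dy": -0.62,"dz": 0,"ax": 0,"ay": 0,"az": 0,"hand": 0.9},{"dx": -0.53,"dy": -0.62,"dz": 0,"ax": 0,"ay": 0,"az": 0,"hand": 0.9},{"dx": -0.53,"dy": -0.62,"dz": 0,"ax": 0,"ay": 0,"az": 0,"hand": 0.9},{"dx": -0.53,"dy": -0.62,"dz": 0,"ax": 0,"ay": 0,"az": 0,"hand": 0.9},{"dx": 0,"dy": 0,"dz": 0,"ax": 0,"ay": 0,"az": 1,"hand": 0.9},{"dx": 0,"dy": 0,"dz": 0,"ax": 0,"ay": 0,"az": 1,"hand": 0.9},{"dx": 0,"dy": 0,"dz": 0,"ax": 0,"ay": 0,"az": 1,"hand": 0.9},{"dx": 0,"dy": 0,"dz": 0,"ax": 0,"ay": 0,"az": 1,"hand": 0.9}]'

```text
time: 13.45
position: [0.4907, 0.0065, 0.2746]
ee_rot: [[0.946, -0.324, -0.002], [-0.324, -0.946, 0.0], [-0.002, 0.001, -1.0]]
ft_force: [-0.3, -0.2, -0.7]
grip_width: 0.0824
```

Call:
carry_out --targets '[{"dx": 0,"dy": 0,"dz": 0,"ax": 0,"ay": 0,"az": 1,"hand": 0.9},{"dx": 0,"dy": 0,"dz": 0,"ax": 0,"ay": 0,"az": 1,"hand": 0.9},{"dx": 0,"dy": 0,"dz": 0,"ax": 0,"ay": 0,"az": 1,"hand": 0.9},{"dx": 0,"dy": 0,"dz": 0,"ax": 0,"ay": 0,"az": 1,"hand": 0.9},{"dx": 0,"dy": 0,"dz": 0,"ax": 0,"ay": 0,"az": 1,"hand": 0.9},{"dx": 0,"dy": 0,"dz": 0,"ax": 0,"ay": 0,"az": 1,"hand": 0.9},{"dx": 0,"dy": 0,"dz": 0,"ax": 0,"ay": 0,"az": 1,"hand": 0.9},{"dx": 0,"dy": 0,"dz": 0,"ax": 0,"ay": 0,"az": 1,"hand": 0.9}]'

```text
time: 14.12
position: [0.4908, 0.0063, 0.2745]
ee_rot: [[0.427, -0.904, -0.002], [-0.904, -0.427, 0.0], [-0.001, 0.002, -1.0]]
ft_force: [-0.7, 0.8, 0.3]
grip_width: 0.0823
```

Call:
carry_out --targets '[{"dx": 0,"dy": 0,"dz": 0,"ax": 0,"ay": 0,"az": 1,"hand": 0.9},{"dx": 0,"dy": 0,"dz": 0,"ax": 0,"ay": 0,"az": 1,"hand": 0.9},{"dx": 0,"dy": 0,"dz": 0,"ax": 0,"ay": 0,"az": 1,"hand": 0.9},{"dx": 0,"dy": 0,"dz": 0,"ax": 0,"ay": 0,"az": 0.71,"hand": 0.9},{"dx": 0,"dy": 0,"dz": 0.6,"ax": 0,"ay": 0,"az": 0,"hand": 0.9},{"dx": 0,"dy": 0,"dz": 0.8,"ax": 0,"ay": 0,"az": 0,"hand": 0.9},{"dx": 0,"dy": 0,"dz": 0.5,"ax": 0,"ay": 0,"az": 0,"hand": 0.9},{"dx": 0,"dy": 0,"dz": 0,"ax": 0,"ay": 0,"az": 0,"hand": 0.9}]'

```text
time: 14.78
position: [0.4883, 0.0064, 0.1951]
ee_rot: [[0.075, -0.997, -0.008], [-0.997, -0.075, 0.0], [-0.001, 0.008, -1.0]]
ft_force: [-1.1, -0.4, -1.0]
grip_width: 0.0822
```

```bash
python3 - <<'E'
from h import *
f=r.grab_frame('wrist');  tcpb(); upper_pose(f); save(f,'w9')
E
```

```text
tcp bolster mm [-89.1  -4.9] z 197.5 yaw rel -1.570684363070266 F [ 0.1 -0.5  0.8] t 14.8333 w 0.08210110688161724 j6 1.4614566093697583
err 0.06 span 47.95 world [576.1  12.9] rel bolster mm [-2.32 -4.82] yaw rel -0.0005
```

View pics/w9.png

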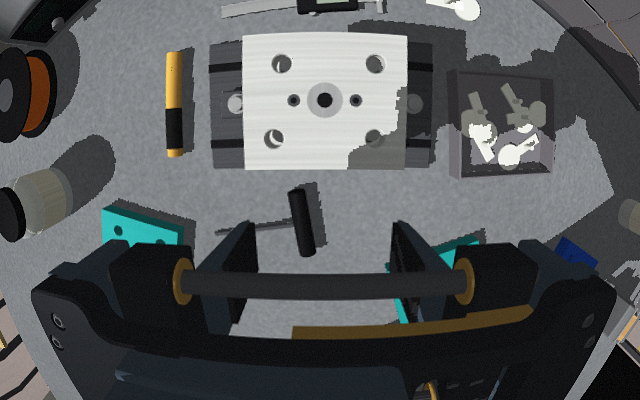

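Call:
carry_out --targets '[{"dx": 0,"dy": 0,"dz": 0.7,"ax": 0,"ay": 0,"az": 0,"hand": 0.9},{"dx": 0,"dy": 0,"dz": 0.8,"ax": 0,"ay": 0,"az": 0,"hand": 0.9},{"dx": 0,"dy": 0,"dz": 0.5,"ax": 0,"ay": 0,"az": 0,"hand": 0.9},{"dx": 0,"dy": 0,"dz": 0.25,"ax": 0,"ay": 0,"az": 0,"hand": 0.9},{"dx": 0,"dy": -0.12,"dz": 0,"ax": 0,"ay": 0,"az": 0,"hand": 0.9},{"dx": 0,"dy": -0.12,"dz": 0,"ax": 0,"ay": 0,"az": 0,"hand": 0.9},{"dx": 0,"dy": -0.06,"dz": 0,"ax": 0,"ay": 0,"az": 0,"hand": 0.9},{"dx": 0,"dy": 0,"dz": 0,"ax": 0,"ay": 0,"az": 0,"hand": 0.9}]'

```text
time: 15.5
position: [0.5051, 0.0073, 0.1115]
ee_rot: [[0.075, -0.997, 0.003], [-0.997, -0.075, -0.0], [0.0, -0.002, -1.0]]
ft_force: [0.5, 0.3, 0.9]
grip_width: 0.0818
```

```bash
python3 - <<'E'
from h import *
f=r.grab_frame('wrist');  tcpb(); upper_pose(f); save(f,'w10')
E
```

```text
tcp bolster mm [-74.1  -5.1] z 111.2 yaw rel -1.5704947642114369 F [ 0.6  0.4 -0.4] t 15.55 w 0.08201839386154842 j6 1.4642005984919342
no triple [(array([578.7, -11. ]), 90), (array([575.1,  37.1]), 66)]
```

View pics/w10.png

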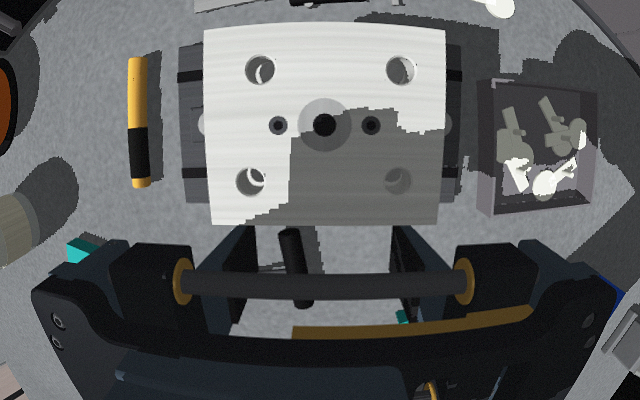

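```bash
sed -i 's/def upper_pose(f,zt=.122,save=None)/def upper_pose(f,zt=.122,save=None,th=60)/; s/g<95/g<th/' h.py; cat >>h.py <<'E'
def up(f,zt=.122):
    for th in (45,60,75,95): upper_pose(f,zt,th=th)
E
python3 - <<'E'
from h import *
f=r.grab_frame('wrist');up(f);tcpb()
E
```

```text
err 0.29 span 48.15 world [576.8  13. ] rel bolster mm [-1.64 -4.8 ] yaw rel -0.0
err 0.35 span 48.17 world [576.8  13. ] rel bolster mm [-1.67 -4.81] yaw rel -0.0002
err 0.53 span 48.27 world [576.8  12.9] rel bolster mm [-1.7  -4.84] yaw rel -0.0004
no triple [(array([578.7, -11. ]), 89), (array([575.1,  37. ]), 66)]
tcp bolster mm [-74.5  -5.1] z 111.0 yaw rel -1.5705105014093588 F [ 0.4 -0.4  0.4] t 15.6 w 0.08189506231218106 j6 1.464202596468285
```

Call:
carry_out --targets '[{"dx": 0,"dy": -0.01,"dz": 0,"ax": 0,"ay": 0,"az": 0,"hand": 0.9},{"dx": 0,"dy": -0.01,"dz": 0,"ax": 0,"ay": 0,"az": 0,"hand": 0.9},{"dx": 0,"dy": -0.01,"dz": 0,"ax": 0,"ay": 0,"az": 0,"hand": 0.9},{"dx": 0,"dy": -0.01,"dz": 0,"ax": 0,"ay": 0,"az": 0,"hand": 0.9},{"dx": 0,"dy": -0.01,"dz": 0,"ax": 0,"ay": 0,"az": 0,"hand": 0.9},{"dx": 0,"dy": 0,"dz": 0,"ax": 0,"ay": 0,"az": 0,"hand": 0.9},{"dx": 0,"dy": 0,"dz": 0,"ax": 0,"ay": 0,"az": 0,"hand": 0.9},{"dx": 0,"dy": 0,"dz": 0,"ax": 0,"ay": 0,"az": 0,"hand": 0.9}]'

```text
time: 16.27
position: [0.5054, 0.0074, 0.1099]
ee_rot: [[0.075, -0.997, -0.0], [-0.997, -0.075, -0.0], [0.0, 0.0, -1.0]]
ft_force: [-0.7, 0.5, 0.8]
grip_width: 0.0819
```

```bash
python3 - <<'E'
from h import *
f=r.grab_frame('wrist');up(f);tcpb();save(f,'w11')
E
```

```text
err 0.26 span 48.18 world [576.8  13. ] rel bolster mm [-1.62 -4.8 ] yaw rel 0.0008
err 0.31 span 48.21 world [576.8  13. ] rel bolster mm [-1.65 -4.81] yaw rel 0.0002
err 76.31 span 54.94 world [585.1  37.1] rel bolster mm [ 8.38 18.64] yaw rel -0.577
err 45.06 span 48.2 world [567.2  24.4] rel bolster mm [-10.42   7.32] yaw rel -0.0011
tcp bolster mm [-73.3  -5. ] z 109.9 yaw rel -1.5706320725389198 F [ 0.5 -0.3  0.7] t 16.3167 w 0.08231839408258868 j6 1.464644045059188
```

View pics/w11.png

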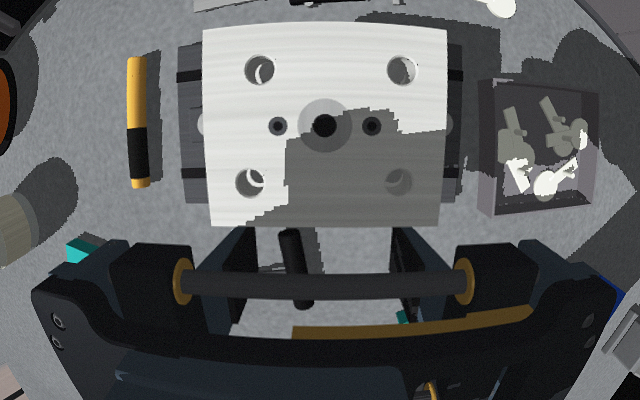

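Call:
carry_out --targets '[{"dx": 0,"dy": -0.015,"dz": 0,"ax": 0,"ay": 0,"az": 0,"hand": 0.9},{"dx": 0,"dy": -0.015,"dz": 0,"ax": 0,"ay": 0,"az": 0,"hand": 0.9},{"dx": 0,"dy": -0.01,"dz": 0,"ax": 0,"ay": 0,"az": 0,"hand": 0.9},{"dx": 0,"dy": -0.01,"dz": 0,"ax": 0,"ay": 0,"az": 0,"hand": 0.9},{"dx": 0,"dy": 0,"dz": 0,"ax": 0,"ay": 0,"az": 0,"hand": 0.9},{"dx": 0,"dy": 0,"dz": 0,"ax": 0,"ay": 0,"az": 0,"hand": 0.9},{"dx": 0,"dy": 0,"dz": 0,"ax": 0,"ay": 0,"az": 0,"hand": 0.9},{"dx": 0,"dy": 0,"dz": 0,"ax": 0,"ay": 0,"az": 0,"hand": 0.9}]'

```text
time: 16.98
position: [0.5074, 0.0076, 0.1099]
ee_rot: [[0.075, -0.997, -0.0], [-0.997, -0.075, -0.0], [0.0, 0.0, -1.0]]
ft_force: [0.1, 0.7, 0.3]
grip_width: 0.0821
```

```bash
python3 - <<'E'
from h import *
f=r.grab_frame('wrist');up(f);tcpb();save(f,'w12')
E
```

```text
err 2.54 span 43.37 world [579.   12.3] rel bolster mm [ 0.49 -5.69] yaw rel 0.0024
err 2.58 span 43.37 world [579.   12.2] rel bolster mm [ 0.47 -5.7 ] yaw rel 0.0011
err 2.71 span 43.38 world [579.   12.2] rel bolster mm [ 0.44 -5.72] yaw rel 0.0013
no triple [(array([580.7,  -9.3]), 72), (array([577.4,  33.9]), 52)]
tcp bolster mm [-71.3  -5. ] z 109.9 yaw rel -1.5705976418651832 F [-0.5 -0.3  0.5] t 17.0333 w 0.08225218538027976 j6 1.4650603483019424
```

View pics/w12.png

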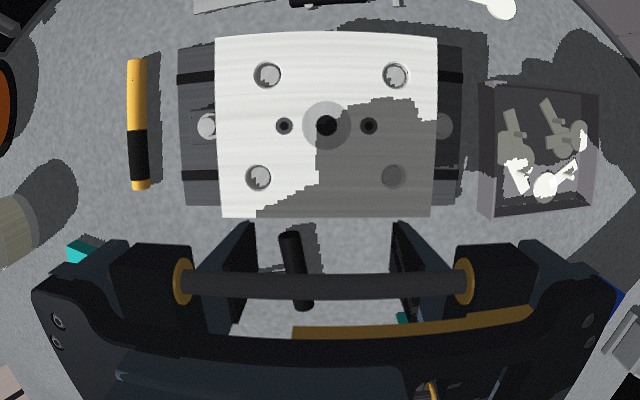

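Call:
carry_out --targets '[{"dx": 0,"dy": 0.1,"dz": -0.2,"ax": 0,"ay": 0,"az": 0,"hand": 0.9},{"dx": 0,"dy": 0,"dz": -0.6,"ax": 0,"ay": 0,"az": 0,"hand": 0},{"dx": 0,"dy": 0,"dz": -0.7,"ax": 0,"ay": 0,"az": 0,"hand": 0},{"dx": 0,"dy": -0.4,"dz": 0,"ax": 0,"ay": 0,"az": 0,"hand": 0},{"dx": 0,"dy": -0.6,"dz": 0,"ax": 0,"ay": 0,"az": 0,"hand": 0},{"dx": 0,"dy": -0.6,"dz": 0,"ax": 0,"ay": 0,"az": 0,"hand": 0},{"dx": 0,"dy": -0.28,"dz": 0,"ax": 0,"ay": 0,"az": 0,"hand": 0},{"dx": 0,"dy": 0,"dz": 0,"ax": 0,"ay": 0,"az": 0,"hand": 0}]'

```text
time: 17.7
position: [0.58, 0.013, 0.1704]
ee_rot: [[0.075, -0.997, 0.001], [-0.997, -0.075, -0.0], [0.0, -0.001, -1.0]]
ft_force: [-0.6, -0.0, 0.1]
grip_width: 0.0387
```

```bash
python3 - <<'E'
from h import *
f=r.grab_frame('wrist');tcpb();save(f,'w13')
f=r.grab_frame('scene')
cv2.imwrite('pics/scz13.png',cv2.resize(f['pixels'][150:280,240:400],None,fx=4.5,fy=4.5,interpolation=cv2.INTER_CUBIC))
E
```

```text
tcp bolster mm [-0.1 -5. ] z 169.9 yaw rel -1.5704302572131283 F [-0.3 -0.3  0.2] t 17.75 w 0.03432314098198407 j6 1.477944976318502
```

View pics/scz13.png

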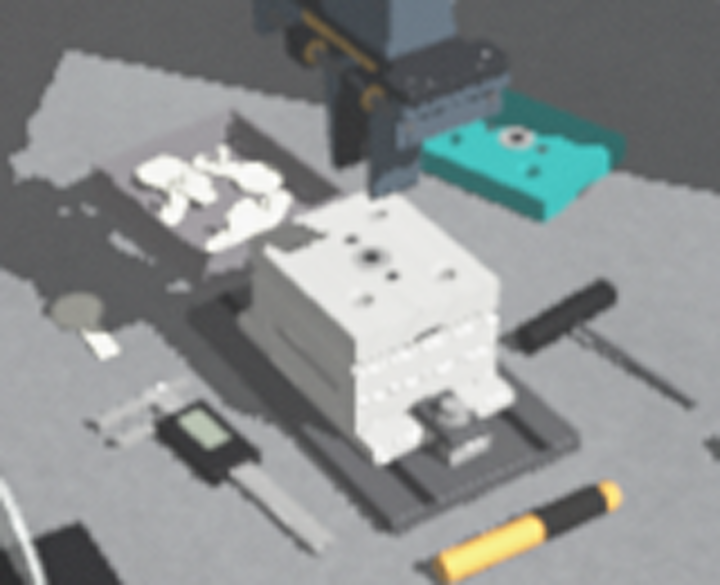

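Call:
carry_out --targets '[{"dx": 0,"dy": 0,"dz": 0.3,"ax": 0,"ay": 0,"az": 0,"hand": 0},{"dx": 0,"dy": 0,"dz": 0.4,"ax": 0,"ay": 0,"az": 0,"hand": 0},{"dx": 0,"dy": 0,"dz": 0.4,"ax": 0,"ay": 0,"az": 0,"hand": 0},{"dx": 0,"dy": 0,"dz": 0.2,"ax": 0,"ay": 0,"az": 0,"hand": 0},{"dx": 0,"dy": 0,"dz": 0,"ax": 0,"ay": 0,"az": 0,"hand": 0},{"dx": 0,"dy": 0,"dz": 0,"ax": 0,"ay": 0,"az": 0,"hand": 0},{"dx": 0,"dy": 0,"dz": 0,"ax": 0,"ay": 0,"az": 0,"hand": 0},{"dx": 0,"dy": 0,"dz": 0,"ax": 0,"ay": 0,"az": 0,"hand": 0}]'

```text
time: 18.47
position: [0.5788, 0.0129, 0.1188]
ee_rot: [[0.075, -0.997, 0.001], [-0.997, -0.075, -0.0], [0.0, -0.001, -1.0]]
ft_force: [0.4, 0.3, 0.0]
grip_width: 0.0003
```

Call:
carry_out --targets '[{"dx": 0,"dy": 0,"dz": 0.08,"ax": 0,"ay": 0,"az": 0,"hand": 0},{"dx": 0,"dy": 0,"dz": 0.05,"ax": 0,"ay": 0,"az": 0,"hand": 0},{"dx": 0,"dy": 0,"dz": 0.05,"ax": 0,"ay": 0,"az": 0,"hand": 0},{"dx": 0,"dy": 0,"dz": 0.05,"ax": 0,"ay": 0,"az": 0,"hand": 0},{"dx": 0,"dy": 0,"dz": 0.05,"ax": 0,"ay": 0,"az": 0,"hand": 0},{"dx": 0,"dy": 0,"dz": 0,"ax": 0,"ay": 0,"az": 0,"hand": 0},{"dx": 0,"dy": 0,"dz": 0,"ax": 0,"ay": 0,"az": 0,"hand": 0},{"dx": 0,"dy": 0,"dz": 0,"ax": 0,"ay": 0,"az": 0,"hand": 0}]'

```text
time: 19.13
position: [0.5784, 0.0129, 0.1068]
ee_rot: [[0.075, -0.997, 0.0], [-0.997, -0.075, -0.0], [0.0, -0.0, -1.0]]
ft_force: [-0.0, -0.2, 0.0]
grip_width: 0.0007
```

Call:
carry_out --targets '[{"dx": 0,"dy": 0,"dz": 0.03,"ax": 0,"ay": 0,"az": 0,"hand": 0},{"dx": 0,"dy": 0,"dz": 0.03,"ax": 0,"ay": 0,"az": 0,"hand": 0},{"dx": 0,"dy": 0,"dz": 0.03,"ax": 0,"ay": 0,"az": 0,"hand": 0},{"dx": 0,"dy": 0,"dz": 0.03,"ax": 0,"ay": 0,"az": 0,"hand": 0},{"dx": 0,"dy": 0,"dz": 0,"ax": 0,"ay": 0,"az": 0,"hand": 0},{"dx": 0,"dy": 0,"dz": 0,"ax": 0,"ay": 0,"az": 0,"hand": 0},{"dx": 0,"dy": 0,"dz": 0,"ax": 0,"ay": 0,"az": 0,"hand": 0},{"dx": 0,"dy": 0,"dz": 0,"ax": 0,"ay": 0,"az": 0,"hand": 0}]'

```text
time: 19.8
position: [0.5785, 0.0129, 0.1022]
ee_rot: [[0.075, -0.997, 0.0], [-0.997, -0.075, -0.0], [0.0, -0.0, -1.0]]
ft_force: [-1.9, -1.4, 6.3]
grip_width: 0.0005
```

Call:
carry_out --targets '[{"dx": 0,"dy": 0,"dz": 0.03,"ax": 0,"ay": 0,"az": 0,"hand": 0},{"dx": 0,"dy": 0,"dz": 0.03,"ax": 0,"ay": 0,"az": 0,"hand": 0},{"dx": 0,"dy": 0,"dz": 0.02,"ax": 0,"ay": 0,"az": 0,"hand": 0},{"dx": 0,"dy": 0,"dz": 0,"ax": 0,"ay": 0,"az": 0,"hand": 0},{"dx": 0,"dy": 0,"dz": 0,"ax": 0,"ay": 0,"az": 0,"hand": 0},{"dx": 0,"dy": 0,"dz": 0,"ax": 0,"ay": 0,"az": 0,"hand": 0},{"dx": 0,"dy": 0,"dz": 0,"ax": 0,"ay": 0,"az": 0,"hand": 0},{"dx": 0,"dy": 0,"dz": 0,"ax": 0,"ay": 0,"az": 0,"hand": 0}]'

```text
time: 20.47
position: [0.5785, 0.0129, 0.0991]
ee_rot: [[0.075, -0.997, 0.0], [-0.997, -0.075, 0.0], [0.0, -0.0, -1.0]]
ft_force: [-3.1, 0.5, 6.9]
grip_width: 0.0007
```

Call:
carry_out --targets '[{"dx": 0,"dy": 0,"dz": 0.03,"ax": 0,"ay": 0,"az": 0,"hand": 0},{"dx": 0,"dy": 0,"dz": 0.03,"ax": 0,"ay": 0,"az": 0,"hand": 0},{"dx": 0,"dy": 0,"dz": 0.02,"ax": 0,"ay": 0,"az": 0,"hand": 0},{"dx": 0,"dy": 0,"dz": 0,"ax": 0,"ay": 0,"az": 0,"hand": 0},{"dx": 0,"dy": 0,"dz": 0,"ax": 0,"ay": 0,"az": 0,"hand": 0},{"dx": 0,"dy": 0,"dz": 0,"ax": 0,"ay": 0,"az": 0,"hand": 0},{"dx": 0,"dy": 0,"dz": 0,"ax": 0,"ay": 0,"az": 0,"hand": 0},{"dx": 0,"dy": 0,"dz": 0,"ax": 0,"ay": 0,"az": 0,"hand": 0}]'

```text
time: 21.13
position: [0.5786, 0.0129, 0.0962]
ee_rot: [[0.075, -0.997, 0.0], [-0.997, -0.075, -0.0], [0.0, -0.0, -1.0]]
ft_force: [-4.3, -1.0, 12.8]
grip_width: 0.0006
```

Call:
carry_out --targets '[{"dx": 0,"dy": 0,"dz": 0.01,"ax": 0,"ay": 0,"az": 0,"hand": 0},{"dx": 0,"dy": 0,"dz": 0.01,"ax": 0,"ay": 0,"az": 0,"hand": 0},{"dx": 0,"dy": 0,"dz": 0,"ax": 0,"ay": 0,"az": 0,"hand": 0},{"dx": 0,"dy": 0,"dz": 0,"ax": 0,"ay": 0,"az": 0,"hand": 0},{"dx": 0,"dy": 0,"dz": 0,"ax": 0,"ay": 0,"az": 0,"hand": 0},{"dx": 0,"dy": 0,"dz": 0,"ax": 0,"ay": 0,"az": 0,"hand": 0},{"dx": 0,"dy": 0,"dz": 0,"ax": 0,"ay": 0,"az": 0,"hand": 0},{"dx": 0,"dy": 0,"dz": 0,"ax": 0,"ay": 0,"az": 0,"hand": 0}]'

```text
time: 21.8
position: [0.5786, 0.0129, 0.0962]
ee_rot: [[0.075, -0.997, -0.0], [-0.997, -0.075, -0.0], [0.0, 0.0, -1.0]]
ft_force: [-11.2, 0.4, 27.8]
grip_width: 0.0007
```

Call:
carry_out --targets '[{"dx": 0,"dy": 0,"dz": -0.05,"ax": 0,"ay": 0,"az": 0,"hand": 0},{"dx": 0,"dy": 0,"dz": -0.1,"ax": 0,"ay": 0,"az": 0,"hand": 0},{"dx": 0,"dy": 0,"dz": -0.4,"ax": 0,"ay": 0,"az": 0,"hand": 0},{"dx": 0,"dy": 0,"dz": -0.7,"ax": 0,"ay": 0,"az": 0,"hand": 0},{"dx": 0,"dy": 0.3,"dz": -0.8,"ax": 0,"ay": 0,"az": 0,"hand": 0},{"dx": 0,"dy": 0.8,"dz": -0.5,"ax": 0,"ay": 0,"az": 0,"hand": 0},{"dx": 0,"dy": 0.8,"dz": 0,"ax": 0,"ay": 0,"az": 0,"hand": 0},{"dx": 0,"dy": 0.4,"dz": 0,"ax": 0,"ay": 0,"az": 0,"hand": 0}]'

```text
time: 22.47
position: [0.4843, 0.006, 0.1975]
ee_rot: [[0.075, -0.997, 0.001], [-0.997, -0.075, -0.0], [0.0, -0.001, -1.0]]
ft_force: [-0.4, -0.6, -0.9]
grip_width: 0.0005
```

Call:
carry_out --targets '[{"dx": 0,"dy": 0,"dz": 0,"ax": 0,"ay": 0,"az": 0,"hand": 0},{"dx": 0,"dy": 0,"dz": 0,"ax": 0,"ay": 0,"az": 0,"hand": 0},{"dx": 0,"dy": 0,"dz": 0,"ax": 0,"ay": 0,"az": 0,"hand": 0},{"dx": 0,"dy": 0,"dz": 0,"ax": 0,"ay": 0,"az": 0,"hand": 0},{"dx": 0,"dy": 0,"dz": 0,"ax": 0,"ay": 0,"az": 0,"hand": 0},{"dx": 0,"dy": 0,"dz": 0,"ax": 0,"ay": 0,"az": 0,"hand": 0},{"dx": 0,"dy": 0,"dz": 0,"ax": 0,"ay": 0,"az": 0,"hand": 0},{"dx": 0,"dy": 0,"dz": 0,"ax": 0,"ay": 0,"az": 0,"hand": 0}]'

```text
time: 23.13
position: [0.4868, 0.0061, 0.1966]
ee_rot: [[0.075, -0.997, -0.0], [-0.997, -0.075, -0.0], [-0.0, 0.0, -1.0]]
ft_force: [-0.3, 0.9, 0.7]
grip_width: 0.0005
```

```bash
python3 - <<'E'
from h import *
f=r.grab_frame('wrist');tcpb();save(f,'w14');up(f,.096);print('z106');up(f,.106)
f=r.grab_frame('scene'); save(f,'sc14')
cv2.imwrite('pics/scz14.png',cv2.resize(f['pixels'][170:270,280:380],None,fx=6,fy=6,interpolation=cv2.INTER_CUBIC))
E
```

```text
tcp bolster mm [-92.  -5.] z 196.6 yaw rel -1.5705530012342646 F [0.6 0.2 0.1] t 23.1833 w 0.0002937289410368402 j6 1.4605301320295827
err 0.09 span 48.14 world [578.6  12.1] rel bolster mm [ 0.05 -5.78] yaw rel 0.0023
err 0.21 span 48.3 world [578.6  12.1] rel bolster mm [ 0.03 -5.78] yaw rel 0.0021
err 0.2 span 48.24 world [578.5  12.2] rel bolster mm [-0.02 -5.76] yaw rel 0.0017
err 0.17 span 48.17 world [578.5  12. ] rel bolster mm [-0.08 -5.87] yaw rel 0.0009
z106
err 0.86 span 46.36 world [578.1  12.2] rel bolster mm [-0.46 -5.71] yaw rel 0.0019
err 0.81 span 46.51 world [578.   12.2] rel bolster mm [-0.49 -5.72] yaw rel 0.0018
err 0.88 span 46.44 world [578.   12.2] rel bolster mm [-0.52 -5.69] yaw rel 0.0024
err 0.88 span 46.41 world [577.9  12.1] rel bolster mm [-0.6 -5.8] yaw rel 0.001
```

View pics/scz14.png

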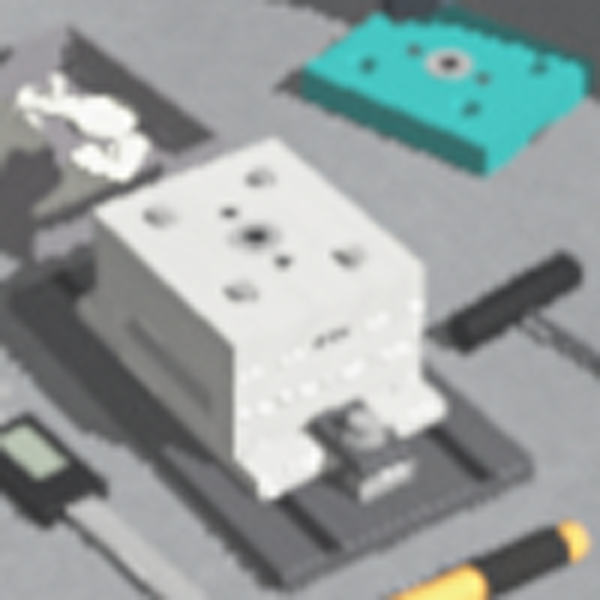

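View pics/w14.png

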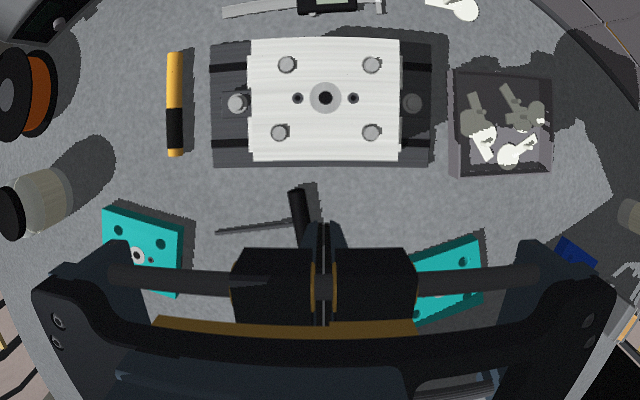

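```bash
python3 - <<'E'
from h import *
tcpb(); print(r.hand_in())
E
```

```text
tcp bolster mm [-92.  -5.] z 196.7 yaw rel -1.5705785213561134 F [-0.6  0.3 -0.1] t 23.2333 w 0.0005293528786481166 j6 1.4605544497059322
the job is handed in; nothing more can be done
None
```

The upper half is down over all four pins and pressed closed. I handed the job in at about 23 s with the arm clear of everything.

**What I did:** I pushed the plate square with both fingers on its -x edge, then on its -y edge to centre it on the lower half. I measured the lower half at about 4.8 mm off the bolster's centre in y. A slow push towards +x then made the plate drop. I pressed it down in the middle with the shut fingers.

**Last checks:**
- **Bottomed out:** fingertip height stayed at 96.2 mm (96 mm expected when closed) while the push rose from 13 to 28 N.
- **Position:** the wrist picture fits a plate top at 96 mm and not at 106 mm. It shows pins in all four holes, x within 0.1 mm of the bolster's axis and yaw within about 0.002 rad.
- **Flush all round:** the scene view shows no gap on the two sides it sees. I did not measure the gap on the other two sides or at the corners.
- **Disagreement:** the plate's final y reads -5.8 mm against my earlier -4.8 mm for the lower half. That is within the 2 mm calibration, and the pins now fix the position.
- **Bystanders:** those in the last views look undisturbed.

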